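# Clamp a tile strip with the help of a wedge

### The job

Clamp the narrow tile strip on the plywood clamping board. First push the wooden wedge, thin end first, under the roller at the right-hand end of the sprung clamp's cross bar until the roller sits on its level top, and leave it there holding the clamp open; then carry the strip over, lay it down flat at the mouth of the lane without dropping it and let go, take it again at its near end and slide it along the lane under the open clamp until it is fully home against the stop. Finally pull the wedge out so that the clamp comes down on the strip, and lay the wedge on its broad underside on the bench, off the board; leave the other things where they are.

Things in the scene. Friction and masses are not known exactly. Their poses are not given: they have to be found in the camera images.
- jig: Plywood clamping board, fixed on the bench, 350 x 190 mm, 18 mm thick; origin at bench height under the middle line of the tile lane; x = the way the strip is slid (away from the robot), y left, z up. The board spans x -200 to +150, y -130 to +60 mm. It is bare in front of the lane and to the right of it, where the wedge slides in.
- mouth (a point): Mouth of the tile lane, on the board's top at board x -60, y 0 mm. From here two aluminium rails, 10 mm high and 8 mm thick, flare in (outside there 39 mm from the middle) to run straight from x -40 to +50 mm, 55 mm apart inside; they keep fingers from holding the strip by its middle when it is home.
- stop (a point): Foot of the stop's face at the lane's far end, on the board's top at board x +55, y 0 mm. The stop is 14 mm high, 70 mm wide. Behind it two hinge cheeks stand 50 mm over the board at board x +98 to +132 mm, y within 26 mm.
- home (a point): Point on the board's top (18 mm above the bench) at board x -20, y 0 mm: where the centre of the strip's underside lies when the strip is home against the stop. Axes as the board's.
- clamp (a joint): Lift of the sprung steel clamp arm (rad), 0 shut. Hinged 35 mm over the board at board x +115 mm, it reaches 100 mm towards the robot, with a cross bar at its end and a rubber pad under it in the lane. Shut, the pad is 3 mm and the bar's roller 10 mm above the board. About 0.09 on the strip, 0.20 on the wedge's level top. Sprung down with about 5 N shut, 10 N at 0.20.
- bar (a point): Centre of the free-turning roller (18 mm diameter, 40 mm long) at the right-hand end of the clamp's cross bar, at board x +15, y -85 mm, 19 mm above the board when shut; rises with the arm, almost straight up. The cross bar runs along board y from -112 to +15 mm. The wedge goes in under this roller, from the robot's side, along board +x.
- wedge: Plain pale wooden wedge 130 mm long (x), 24 wide, 30 high, 80 g, at the right; origin centred under it, nose to +x, roughly away from the robot. Top level from x -65 to +3, then sloping to 5 mm at the nose (x +65). With its origin 17 mm beyond the roller (board x +32) the roller sits well on the level top and 40 mm of tail stick out. Pushing in takes 5 to 15 N.
- strip: Glazed white tile strip, 150 mm long (x), 50 mm wide (y), 12 mm thick, 200 g, origin at the centre of its underside. At the start it lies in the cradle, its underside 20 mm above the bench; either end may lead.
- cradle: Fixed wooden cradle under the strip, 150 x 70 mm, to the robot's right; origin at the centre of its underside, x along the strip. Two saddles 20 mm high with cheeks up to 28 mm cover the strip's sides over its outer 32 mm at each end, so it can be taken only across its open middle 80 mm, where the cradle's floor is 6 mm above the bench.
- offcut: Bystander: square white tile offcut 85 x 85 x 12 mm lying on the bench; origin under its centre.
- batten: Bystander: plain rectangular pale wooden block 120 x 24 x 30 mm, no slope, farther from the robot than the wedge; origin under its centre.
- grinder: Bystander: angle grinder, 310 mm long, lying to the left; origin under its middle.
- tape: Bystander: black tape measure 70 mm across, 32 mm high, to the left of the board; origin under its centre.
- spanner: Bystander: flat steel spanner lying to the left; origin under its middle.
Mind the look-alikes: they are no part of the job. Leave any yellow look-alike of the strip alone. Leave any purple look-alike of the wedge alone.

How it is judged:
On the way, in this order (a step that is already met when the one before it is completed fails the run):
1. the wedge, let go, stands on the board under the roller and holds the clamp open (above 0.14 rad) (value of joint clamp above 0.14 rad and contact force between the fingers and wedge below 0.3 N and angle between wedge's own z axis and vertical below 0.1 rad and horizontal distance between wedge and bar below 0.07 m), for 0.2 s.
2. with the clamp still open, the strip lies flat on the board, let go, in front of its home by 30 to 170 mm and within 35 mm of the lane's middle (z of strip in the frame of home between -0.003 and 0.004 m and angle between strip's own z axis and vertical below 0.08 rad and value of joint clamp above 0.14 rad and contact force between the fingers and strip below 0.3 N and linear speed of strip below 0.02 m/s and x of strip in the frame of home between -0.17 and -0.03 m and y of strip in the frame of home between -0.035 and 0.035 m), for 0.2 s.
3. the strip is home against the stop (within 5 mm) while the wedge still holds the clamp open (z of strip in the frame of home between -0.003 and 0.004 m and angle between strip's own z axis and vertical below 0.08 rad and x of strip in the frame of home between -0.005 and 0.005 m and y of strip in the frame of home between -0.006 and 0.006 m and angle between the x axis of strip and the x axis of jig, either way round below 0.08 rad and value of joint clamp above 0.14 rad), for 0.2 s.
At the end, for the whole second after the job is handed in: The strip lies flat and straight in the lane, within 5 mm of the stop and 6 mm of the middle (0.08 rad), the clamp down on it (joint 0.06 to 0.12); the wedge lies still on its broad underside on the bench, off the board (origin under 6 mm high) (z of strip in the frame of home between -0.003 and 0.004 m and angle between strip's own z axis and vertical below 0.08 rad and x of strip in the frame of home between -0.005 and 0.005 m and y of strip in the frame of home between -0.006 and 0.006 m and angle between the x axis of strip and the x axis of jig, either way round below 0.08 rad and value of joint clamp between 0.06 and 0.12 rad and height (world z) of wedge below 0.006 m and angle between wedge's own z axis and vertical below 0.1 rad and linear speed of each of wedge, strip below 0.02 m/s); the robot touches nothing.
It fails at once if the strip is dropped or thrown: it moves faster than 0.5 m/s while the fingers do not hold it (linear speed of strip above 0.5 m/s and contact force between the fingers and strip below 0.1 N).
It fails at once if a bystander is moved by more than 30 mm (distance of any of offcut, batten, grinder, tape, spanner from where it was at the start of the episode above 0.03 m).
It also fails if it takes over 72 s, if anything falls off the work surface, if the arm or the gripper's body presses on something with over 40 N, if the wrist force passes 120 N, or if a joint passes its speed limit or range.

### The arm

A 6-joint arm with a two-finger parallel gripper is mounted at the origin on the work surface. World frame = base frame: x ahead of the robot, y to its left, z up, the work surface at z = 0. Lengths are in m, angles in rad, forces in N, time in s.
With the tool pointing down it reaches from about 0.325 to 0.775 m from the base axis. Payload 5.5 kg.
Tool frame: the origin (TCP) lies where the fingers leave the gripper's body, on its centre line; the fingertips stand 80 mm ahead of it and the grasp point (between the pads) lies 61 mm ahead of it; z points along the fingers, y is the direction in which the jaws open and shut (so a half turn about z gives the same grasp; the last joint's range is limited). The gripper opens to 88 mm and grips with 3 to 60 N. Pads are 20 mm wide; open, the fingers measure 115 mm over their backs; the gripper's body (75 mm by 178 mm) begins 61 mm behind the grasp point.
Start: joints at [-1.181, 0.091, 1.231, -0, 1.82, -0.057], TCP at [0.259, -0.541, 0.303] pointing down, gripper open.
Joint ranges: [-2.87, 2.87], [-0.86, 2.18], [0.17, 2.46], [-1.51, 4.65], [0.06, 2.69], [-2.65, 2.65]. Speed limits (rad/s): [2.57, 2.57, 3.01, 3.14, 3.14, 3.14].

### API

Orientations are given as a unit quaternion [w, x, y, z].
In Python, from bench import read_state, snapshot, get_calibration, sign_off gives the robot as it stands.
- The arm moves only by the shell command python3 -m jog 'ROWS' [OPENING]. ROWS is JSON, a list that holds one entry, the list of rows, each a list of 4 numbers: the shift along the tool's x, y, z in m, then the turn about the tool's z in rad. In form: [[[x, y, z, yaw], ...]]. A call has 1 to 20 rows; each row shifts and turns the pose as measured when the row begins, along the tool's axes as they then stand; what a row does not reach is not made up. A row lasts 1/10 s, in which the tool goes at most 50 mm and 8.59 degrees, less where a joint would pass 70% of its speed; a pose out of reach is approached as far as the arm can. A call is refused whole if a number of a shift passes 0.05 or a number of a turn 0.15, either way. A call with a gripper value outside its range is refused whole. OPENING is the finger opening in m, from 0 to 0.0878, set as the call begins (- or left out, the last holds). The fingers move at their own pace and stop on an object; the grip force is fixed at half the most. Time passes only in rows, so rows that do not move let the fingers close. It gives the time, the measured TCP pose, the force and the opening at its end, in the units of the state.
- read_state(): the state, without advancing time (a new reading comes with each control period).
- snapshot(name): name is "side" or "top"; returns (picture, depth): 400x640x3 uint8, red, green, blue; 400x640 float32, m along the optical axis (not along the pixel's ray), 0 where there is no reading.
- get_calibration(name): a dict with "mtx" (3x3 intrinsics, pixels), "extrinsics" (4x4, takes a point from world to camera coordinates). Camera axes: x right, y up, looking along -z (the intrinsics and any distortion apply to the point x, -y, -z); pixel columns grow to the right and rows downward; lengths in m; the calibration is good to about 2 mm. A picture is of the moment at which its call begins. get_calibration takes no time and is no camera call.
- sign_off(): hands the job in, once; it reports no verdict.
The state is a dict: "t": time; "joints": joint angles; "dq": joint speeds; "tau": joint torques, N m; "eef_pos": TCP position; "tcp_rot": TCP orientation; "force": force on the tool from outside, world axes, zero at the start; "ft_torque": the same for the moment, N m; "finger_gap": finger opening in m.
Only numpy, scipy, OpenCV 4.12 (cv2) and the standard library are available. Lean on these libraries where they do the work, as an engineer would, in place of code of your own. Each camera call takes 0.05 s, during which the arm holds its last target.

## Working session

There is one attempt and no reset: what is moved stays moved. The work goes in short steps, Python scripts to look and compute and a shell command to move; the robot and the scene stay as the last step left them, time stands still between calls to the robot, and variables do not carry over. Pictures are saved under pics/ and viewed, and the job is handed in when it is done.

```bash
ls; mkdir -p pics; python3 - <<'E'
from bench import *
import cv2,numpy as np
print(read_state())
for n in("top","side"):
    p,d=snapshot(n); cv2.imwrite(f"pics/{n}0.png",p[:,:,::-1]); np.savez(f"{n}0.npz",p=p,d=d)
    c=get_calibration(n); print(n,c)
E
```

```text
pics
{'t': 0.0, 'joints': array([-1.18073774e+00,  9.18515697e-02,  1.23189143e+00, -7.21493462e-06,
        1.81981717e+00, -5.67193931e-02]), 'dq': array([ 0.00154774,  0.00090939, -0.00056974, -0.00011097, -0.00109495,
        0.00105062]), 'tau': array([ 2.52807542e-03, -4.46453941e+01, -4.06438136e+01,  6.99729379e-02,
        2.96289590e-02, -1.23237960e-04]), 'eef_pos': array([ 0.25916598, -0.54097322,  0.30150798]), 'tcp_rot': array([-9.69547842e-04,  9.75151992e-01,  2.21534702e-01, -1.66653466e-04]), 'force': array([ 0.38021913, -0.14835528,  0.14177495]), 'ft_torque': array([ 0.01063747, -0.00628736, -0.00289288]), 'finger_gap': 0.0876720697120726}
top {'mtx': array([[393.37212915,   0.        , 325.75326242],
       [  0.        , 393.37212915, 197.52895288],
       [  0.        ,   0.        ,   1.        ]]), 'extrinsics': array([[ 0.00560248, -0.99947279,  0.03198067,  0.02188279],
       [ 0.99057141,  0.00992465,  0.13663743, -0.54556118],
       [-0.13688279,  0.03091363,  0.99010477, -0.93030666],
       [ 0.        ,  0.        ,  0.        ,  1.        ]])}
side {'mtx': array([[377.39323736,   0.        , 319.76438688],
       [  0.        , 377.39323736, 202.30328078],
       [  0.        ,   0.        ,   1.        ]]), 'extrinsics': array([[-0.81375413, -0.58107253, -0.01260682,  0.46976322],
       [ 0.34654007, -0.50249182,  0.7920934 , -0.20006432],
       [-0.46659854,  0.6402005 ,  0.61026971, -0.73097879],
       [ 0.        ,  0.        ,  0.        ,  1.        ]])}
```

View pics/top0.png

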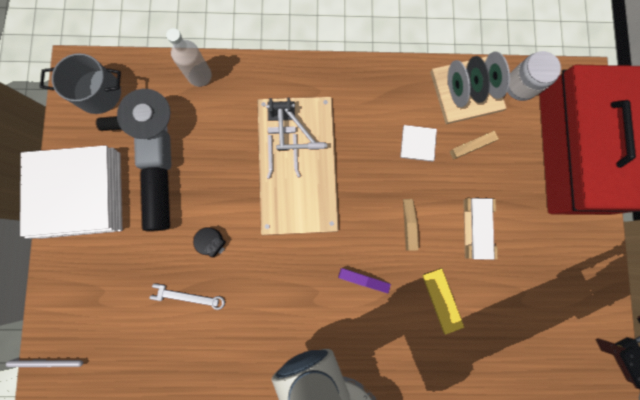

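View pics/side0.png

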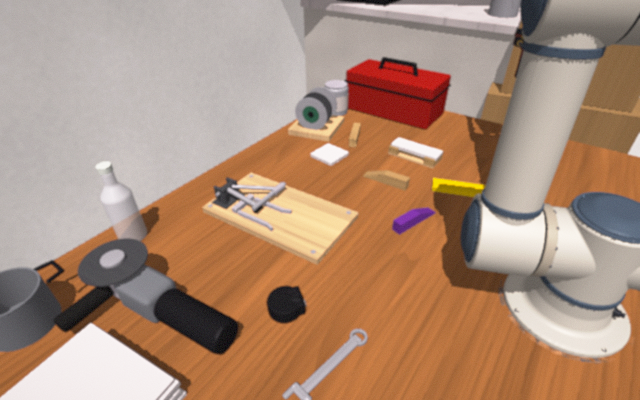

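The top view shows:
- **Board:** around (298,165), with the clamp at (290,135) and its bar reaching right to about (326,146).
- **Pale wood pieces:** one at (411,224) and one at (475,145). The first should be the wedge, being nearer the robot with a slope visible in the side view at (387,179). The second, farther one is the batten.
- **White tiles:** the strip lies in the cradle at (482,228), and the square offcut is at (419,142).
- **Look-alikes to leave alone:** yellow at (443,301) and purple at (364,280).

Next I enlarge the crops and measure.

```bash
cat > h.py <<'E'
from bench import *
import cv2,numpy as np
def cam(n):
    c=get_calibration(n); return c["mtx"],c["extrinsics"]
def ray(n,uv):
    K,E=cam(n); uv=np.atleast_2d(uv).astype(float)
    d=np.c_[(uv[:,0]-K[0,2])/K[0,0],-(uv[:,1]-K[1,2])/K[1,1],-np.ones(len(uv))]
    R=E[:3,:3]; return -R.T@E[:3,3], d@R
def onz(n,uv,z):
    o,d=ray(n,uv); return o+d*((z-o[2])/d[:,2])[:,None]
def proj(n,P):
    K,E=cam(n); P=np.atleast_2d(P); c=P@E[:3,:3].T+E[:3,3]
    return np.c_[K[0,0]*c[:,0]/-c[:,2]+K[0,2], -K[1,1]*c[:,1]/-c[:,2]+K[1,2]]
def cloud(n,d):
    K,E=cam(n); v,u=np.mgrid[:400,:640]
    c=np.stack([(u-K[0,2])/K[0,0]*d,-(v-K[1,2])/K[1,1]*d,-d],-1)
    return (c-E[:3,3])@E[:3,:3]
def crop(n,p,box,f,name):
    u0,v0,u1,v1=box
    cv2.imwrite(name,cv2.resize(p[v0:v1,u0:u1,::-1],None,fx=f,fy=f,interpolation=cv2.INTER_CUBIC))
E
python3 - <<'E'
from h import *
t=np.load("top0.npz");s=np.load("side0.npz")
p,d=t["p"],t["d"]
crop("top",p,(390,120,510,270),4,"pics/c1.png")
crop("top",p,(250,85,350,245),3.7,"pics/c2.png")
crop("side",s["p"],(300,130,460,240),5,"pics/c3.png")
W=cloud("top",d)
# tool check
print(d.min(),d.max(), (d==0).sum())
for uv in [(360,200),(411,224),(482,228),(475,145),(419,142),(300,200),(364,280)]:
    print(uv,W[uv[1],uv[0]].round(4))
E
```

```text
0.0 1.9543538 1080
(360, 200) [ 0.5453 -0.063  -0.0023]
(411, 224) [ 0.4824 -0.1851  0.0308]
(482, 228) [ 0.4736 -0.361   0.0338]
(475, 145) [ 0.6849 -0.3538  0.0328]
(419, 142) [ 0.6966 -0.2157  0.0124]
(300, 200) [0.541  0.0899 0.0194]
(364, 280) [ 0.3461 -0.0678  0.0286]
```

View pics/c1.png

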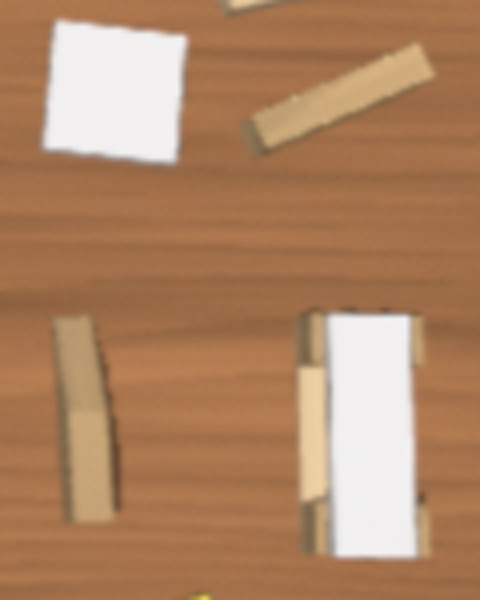

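View pics/c2.png

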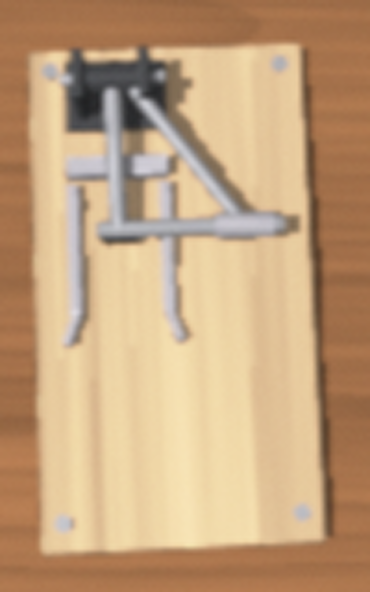

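View pics/c3.png

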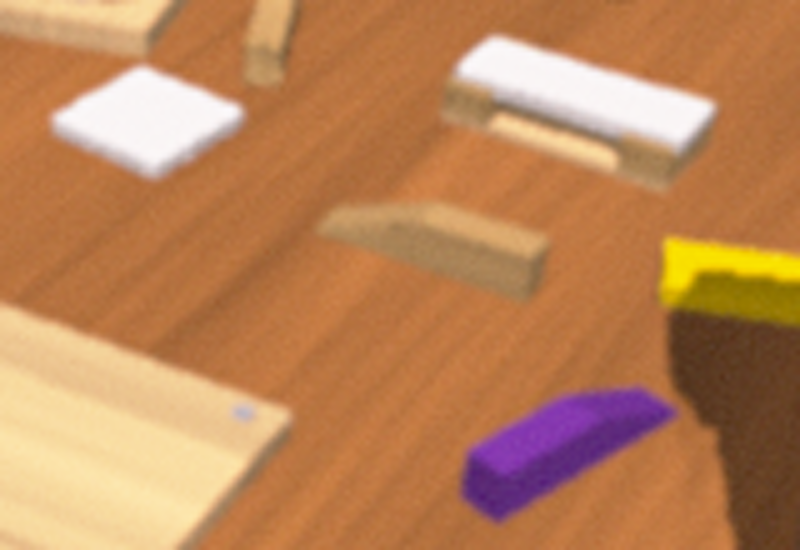

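The crops confirm which piece is which. The pale wedge, crop (85,420), is sloped with its nose away from the robot; the batten, crop (340,95), has no slope; the white strip sits in the cradle. Now I measure their poses.

```bash
python3 - <<'E'
from h import *
t=np.load("top0.npz"); p,d=t["p"],t["d"]; W=cloud("top",d)
hsv=cv2.cvtColor(p,cv2.COLOR_RGB2HSV)
def mk(c,f=4,o=(390,120)): return np.array(c,float)/f+np.array(o)-0.375
# wedge level top from crop corners
q=onz("top",mk([(67,409),(105,409),(114,521),(72,521)]),0.030); print("wedge top\n",q.round(4))
q2=onz("top",mk([(55,317),(92,317)]),0.005); print(q2.round(4))
# from depth
m=np.zeros((400,640),bool); m[195:255,398:425]=1
m&=(W[...,2]>0.026)&(W[...,2]<0.036)
P=W[m][:,:2]; r=cv2.minAreaRect(P.astype(np.float32)); print("wedge depth level top",r)
c=P.mean(0);u=np.linalg.svd(P-c)[2][0];print(c,u)
# strip white mask
for box,z,nm in[((455,190,505,268),0.032,"strip"),((395,120,445,165),0.012,"offcut")]:
    m=np.zeros((400,640),np.uint8);b=box
    sub=hsv[b[1]:b[3],b[0]:b[2]]
    m[b[1]:b[3],b[0]:b[2]]=((sub[...,1]<40)&(sub[...,2]>190))*255
    cs=max(cv2.findContours(m,0,2)[0],key=cv2.contourArea)
    bx=cv2.boxPoints(cv2.minAreaRect(cs.astype(np.float32)))
    Q=onz("top",bx,z);print(nm,Q.round(4),np.linalg.norm(np.diff(Q,axis=0),axis=1),Q.mean(0))
# strip in side
s=np.load("side0.npz");hs=cv2.cvtColor(s["p"],cv2.COLOR_RGB2HSV)
# board
m=((hsv[...,0]>12)&(hsv[...,0]<26)&(hsv[...,1]<150)&(hsv[...,2]>150)).astype(np.uint8)*255
mm=np.zeros_like(m);mm[85:245,250:350]=m[85:245,250:350]
mm=cv2.morphologyEx(mm,cv2.MORPH_CLOSE,np.ones((15,15)))
cs=max(cv2.findContours(mm,0,2)[0],key=cv2.contourArea)
bx=cv2.boxPoints(cv2.minAreaRect(cs.astype(np.float32)));print(bx)
B=onz("top",cv2.approxPolyDP(cs,6,True)[:,0],0.018);print("board",B.round(4))
# manual crop corners
C=mk([(31,52),(302,45),(328,537),(43,552)],3.7,(250,85))
B=onz("top",C,0.018);print(B.round(4),np.linalg.norm(B-np.roll(B,-1,0),axis=1))
# screws, rails, stop
print("screws",onz("top",mk([(50,71),(279,63),(304,513),(63,523)],3.7,(250,85)),0.018).round(4))
print("rails top ends inner",onz("top",mk([(80,188),(78,315),(164,185),(170,312)],3.7,(250,85)),0.028).round(4))
print("stop top near corners",onz("top",mk([(68,181),(173,175)],3.7,(250,85)),0.032).round(4))
print("roller",onz("top",mk([(217,227),(283,224)],3.7,(250,85)),0.042).round(4))
E
```

```text
wedge top
 [[ 0.4876 -0.1739  0.03  ]
 [ 0.4878 -0.1976  0.03  ]
 [ 0.4191 -0.2013  0.03  ]
 [ 0.419  -0.1754  0.03  ]]
[[ 0.5483 -0.1734  0.005 ]
 [ 0.5486 -0.1973  0.005 ]]
wedge depth level top ((0.4606173634529114, -0.18628917634487152), (0.08343656361103058, 0.024591676890850067), 2.142451763153076)
[ 0.45784692 -0.18628853] [-0.99974324 -0.02265956]
strip [[ 0.546  -0.34    0.032 ]
 [ 0.5466 -0.3933  0.032 ]
 [ 0.4004 -0.3855  0.032 ]
 [ 0.4001 -0.3333  0.032 ]] [0.05328251 0.14637518 0.05217452] [ 0.4732772  -0.36301594  0.032     ]
offcut [[ 0.6581 -0.1649  0.012 ]
 [ 0.7422 -0.1763  0.012 ]
 [ 0.733  -0.2641  0.012 ]
 [ 0.6488 -0.2517  0.012 ]] [0.08490061 0.08826424 0.08505622] [ 0.69552342 -0.21424714  0.012     ]
[[249.99997   84.999985]
 [348.99997   84.999985]
 [348.99997  243.99995 ]
 [249.99997  243.99995 ]]
board [[ 0.8408  0.2238  0.018 ]
 [ 0.4311  0.2108  0.018 ]
 [ 0.4326 -0.0326  0.018 ]
 [ 0.8459 -0.0336  0.018 ]]
[[ 0.8041  0.2021  0.018 ]
 [ 0.8127  0.0127  0.018 ]
 [ 0.4675 -0.006   0.018 ]
 [ 0.4562  0.1841  0.018 ]] [0.18957524 0.34567543 0.19040143 0.34835732]
screws [[0.7905 0.1885 0.018 ]
 [0.7992 0.0288 0.018 ]
 [0.4835 0.0102 0.018 ]
 [0.4756 0.1713 0.018 ]]
rails top ends inner [[0.7036 0.1645 0.028 ]
 [0.6152 0.1637 0.028 ]
 [0.7066 0.1073 0.028 ]
 [0.618  0.1018 0.028 ]]
stop top near corners [[0.7072 0.1723 0.032 ]
 [0.7125 0.1011 0.032 ]]
roller [[0.6737 0.0705 0.042 ]
 [0.6765 0.0261 0.042 ]]
```

```bash
cat >> h.py <<'E'
BO=np.array([.6582,.1345]); BY=.053
def b2w(x,y):
    c,s=np.cos(BY),np.sin(BY); return BO+np.array([c*x-s*y,s*x+c*y])
def w2b(P):
    c,s=np.cos(BY),np.sin(BY); d=np.asarray(P)[...,:2]-BO
    return np.stack([c*d[...,0]+s*d[...,1],-s*d[...,0]+c*d[...,1]],-1)
def phi(st=None):
    st=st or read_state(); w,x,y,z=st["tcp_rot"]
    return np.arctan2(2*(x*y+w*z),1-2*(y*y+z*z))
def go(x,y,z,ph):
    """after turning by 'turn', shift in tool axes"""
    st=read_state();p=st["eef_pos"];t=phi(st)-ph
    t=(t+np.pi/2)%np.pi-np.pi/2
    f=phi(st)-t;d=np.array([x,y,z])-p
    print("t",st["t"],"pos",p.round(4),"phi %.3f"%phi(st),"gap %.4f"%st["finger_gap"],"F",st["force"].round(1))
    print("turn %.3f  then shift x %.4f y %.4f z %.4f"%(t,d[0]*np.cos(f)+d[1]*np.sin(f),d[0]*np.sin(f)-d[1]*np.cos(f),-d[2]))
E
python3 -c "
from h import *
go(.4388,-.1878,.16,.023)"
```

```text
t 0.1 pos [ 0.2592 -0.541   0.3016] phi 0.447 gap 0.0878 F [ 0.3  0.1 -0.4]
turn 0.424  then shift x 0.1877 y -0.3490 z 0.1416
```

```bash
python3 -m jog '[[[0,0,0,0.14],[0,0,0,0.14],[0,0,0,0.14],[0.02,-0.035,0.01,0],[0.02,-0.035,0.01,0],[0.02,-0.035,0.01,0],[0.02,-0.035,0.015,0],[0.02,-0.035,0.015,0],[0.02,-0.035,0.015,0],[0.02,-0.035,0.015,0],[0.02,-0.035,0.015,0],[0.02,-0.035,0.015,0],[0.01,-0.03,0.015,0]]]' 0.06; python3 -c "
from h import *
go(.4388,-.1878,.084,.023)"
```

```text
t: 1.4
eef_pos: [0.4494, -0.1837, 0.1568]
tcp_rot: [-0.004, 1.0, -0.0, -0.002]
force: [-0.3, 0.3, -0.6]
finger_gap: 0.06
t 1.4 pos [ 0.4494 -0.1837  0.1568] phi -0.000 gap 0.0600 F [-0.3  0.3 -0.6]
turn -0.023  then shift x -0.0107 y 0.0039 z 0.0728
```

```bash
python3 -m jog '[[[-0.01,0.004,0.02,-0.02],[0,0,0,0],[0,0,0,0]]]'; python3 - <<'E'
from h import *
go(.4388,-.1878,.084,.023)
p,d=snapshot("top");crop("top",p,(370,170,490,280),5,"pics/w1.png")
p,d=snapshot("side");crop("side",p,(340,100,500,220),5,"pics/w1s.png")
print(proj("top",[[.4388,-.1878,.03]]))
E
```

```text
t: 1.7
eef_pos: [0.4394, -0.1824, 0.1332]
tcp_rot: [-0.006, 1.0, 0.013, -0.005]
force: [-0.8, -1.1, 0.9]
finger_gap: 0.06
t 1.7 pos [ 0.4394 -0.1824  0.1332] phi 0.027 gap 0.0600 F [-0.8 -1.1  0.9]
turn 0.004  then shift x -0.0007 y 0.0054 z 0.0492
[[412.44875896 241.75683281]]
```

View pics/w1s.png

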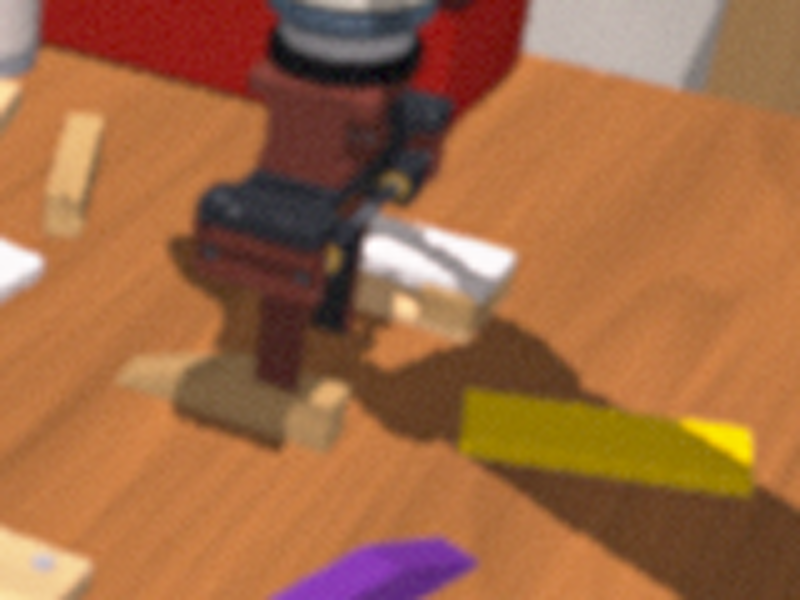

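The side view shows the jaws straddling the wedge near its tail, crop (280,385). I descend and grip.

```bash
python3 -m jog '[[[0,0.005,0.016,0],[0,0,0.016,0],[0,0,0.014,0],[0,0,0,0]]]'; python3 - <<'E'
from h import *
go(.4388,-.1878,.084,.023)
E
```

```text
t: 2.2
eef_pos: [0.4413, -0.1911, 0.0911]
tcp_rot: [-0.004, 1.0, 0.01, -0.001]
force: [0.2, 0.5, -0.3]
finger_gap: 0.0601
t 2.2 pos [ 0.4413 -0.1911  0.0911] phi 0.021 gap 0.0601 F [ 0.2  0.5 -0.3]
turn -0.002  then shift x -0.0024 y -0.0034 z 0.0071
```

```bash
python3 -m jog '[[[-0.002,-0.003,0.007,0],[0,0,0,0]]]'; python3 -m jog '[[[0,0,0,0],[0,0,0,0],[0,0,0,0],[0,0,0,0],[0,0,0,0]]]' 0; python3 - <<'E'
from h import *
go(.4388,-.1878,.084,.023)
E
```

```text
t: 2.4
eef_pos: [0.4395, -0.1887, 0.0849]
tcp_rot: [-0.003, 1.0, 0.01, -0.0]
force: [0.3, -0.4, -0.1]
finger_gap: 0.06
t: 2.9
eef_pos: [0.4405, -0.1889, 0.0871]
tcp_rot: [-0.002, 1.0, 0.01, 0.002]
force: [0.3, -0.3, 0.1]
finger_gap: 0.024
t 2.9 pos [ 0.4405 -0.1889  0.0871] phi 0.020 gap 0.0240 F [ 0.3 -0.3  0.1]
turn -0.003  then shift x -0.0016 y -0.0012 z 0.0031
```

```bash
python3 -m jog '[[[0,0,-0.02,0],[0,0,-0.02,0],[0,0,-0.02,0],[0,0,0,0]]]'; python3 - <<'E'
from h import *
print(b2w(-.123,-.085), w2b([.6751,.0483]))
go(*b2w(-.123,-.085),.145,BY)
E
```

```text
t: 3.3
eef_pos: [0.4395, -0.1887, 0.1473]
tcp_rot: [-0.003, 1.0, 0.01, -0.0]
force: [-0.0, 0.8, -1.0]
finger_gap: 0.0235
[0.5398756  0.04310341] [ 0.01230981 -0.08697424]
t 3.3 pos [ 0.4395 -0.1887  0.1473] phi 0.020 gap 0.0235 F [-0.   0.8 -1. ]
turn -0.033  then shift x 0.1125 y -0.2262 z 0.0023
```

```bash
python3 -m jog '[[[0,0,0,-0.033],[0.018,-0.036,0,0],[0.018,-0.036,0,0],[0.018,-0.036,0,0],[0.018,-0.036,0,0],[0.018,-0.036,0,0],[0.014,-0.03,0,0],[0,0,0,0],[0,0,0,0]]]'; python3 - <<'E'
from h import *
go(*b2w(-.123,-.085),.11,BY)
p,d=snapshot("side");crop("side",p,(200,100,420,265),3.6,"pics/w2s.png")
E
```

```text
t: 4.2
eef_pos: [0.5325, 0.0336, 0.1371]
tcp_rot: [-0.003, 1.0, 0.025, -0.005]
force: [0.2, -0.6, -1.4]
finger_gap: 0.0236
t 4.2 pos [0.5325 0.0336 0.1371] phi 0.050 gap 0.0236 F [ 0.2 -0.6 -1.4]
turn -0.003  then shift x 0.0079 y -0.0091 z 0.0271
```

View pics/w2s.png

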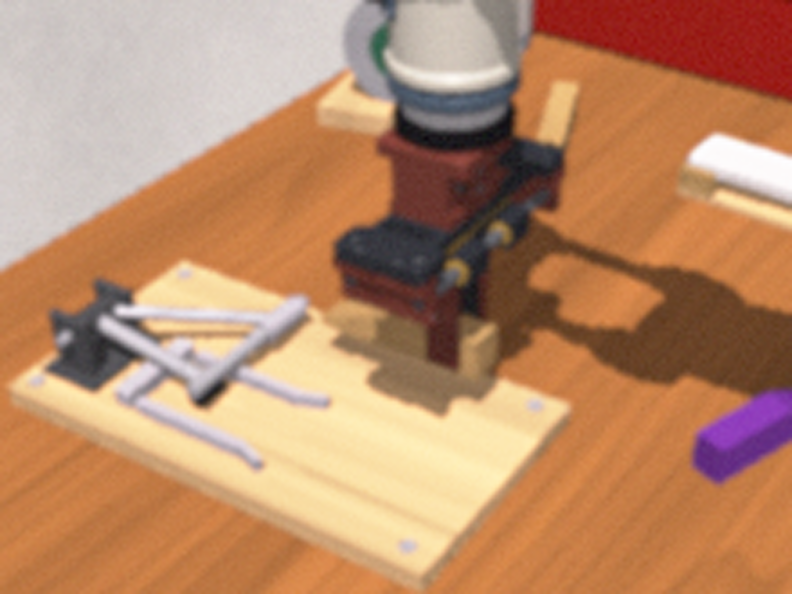

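The wedge is held level over the board's right-hand side, in line with the roller at crop (285,315). I lower it to the board.

```bash
python3 -m jog '[[[0.006,-0.009,0.01,0],[0,0,0.009,0],[0,0,0.008,0],[0,0,0,0]]]'; python3 - <<'E'
from h import *
go(*b2w(-.123,-.085),.104,BY)
E
```

```text
t: 4.65
eef_pos: [0.5372, 0.0404, 0.1065]
tcp_rot: [-0.003, 1.0, 0.022, -0.006]
force: [0.2, 0.5, 1.3]
finger_gap: 0.024
t 4.65 pos [0.5372 0.0404 0.1065] phi 0.045 gap 0.0240 F [0.2 0.5 1.3]
turn -0.008  then shift x 0.0029 y -0.0026 z 0.0025
```

```bash
python3 -m jog '[[[0.003,-0.003,0.003,-0.008],[0,0,0,0],[0.02,0,0,0],[0.02,0,0,0],[0,0,0,0]]]'; python3 - <<'E'
from h import *
go(*b2w(-.0105,-.085),.105,BY)
E
```

```text
t: 5.15
eef_pos: [0.5809, 0.0435, 0.1052]
tcp_rot: [-0.002, 1.0, 0.026, -0.006]
force: [0.7, 1.4, -0.6]
finger_gap: 0.024
t 5.15 pos [0.5809 0.0435 0.1052] phi 0.051 gap 0.0240 F [ 0.7  1.4 -0.6]
turn -0.002  then shift x 0.0715 y -0.0018 z 0.0002
```

```bash
python3 -m jog '[[[0.02,-0.002,0.001,0],[0.015,0,0.001,0],[0.015,0,0.001,0]]]'; python3 - <<'E'
from h import *
go(*b2w(-.0105,-.085),.105,BY)
E
```

```text
t: 5.45
eef_pos: [0.6219, 0.0462, 0.1038]
tcp_rot: [-0.0, 1.0, 0.025, -0.019]
force: [-20.7, -0.8, 14.5]
finger_gap: 0.0239
t 5.45 pos [0.6219 0.0462 0.1038] phi 0.050 gap 0.0239 F [-20.7  -0.8  14.5]
turn -0.003  then shift x 0.0304 y -0.0013 z -0.0012
```

```bash
python3 -m jog '[[[0.015,0,0,0],[0.012,0,0,0],[0.008,0,0,0],[0,0,0,0]]]'; python3 - <<'E'
from h import *
go(*b2w(-.0105,-.085),.105,BY)
p,d=snapshot("side");crop("side",p,(200,100,420,265),3.6,"pics/w3s.png")
E
```

```text
t: 5.85
eef_pos: [0.6497, 0.0477, 0.1036]
tcp_rot: [-0.0, 0.999, 0.025, -0.03]
force: [5.5, 0.1, -3.6]
finger_gap: 0.0235
t 5.85 pos [0.6497 0.0477 0.1036] phi 0.051 gap 0.0235 F [ 5.5  0.1 -3.6]
turn -0.002  then shift x 0.0026 y -0.0012 z -0.0014
```

View pics/w3s.png

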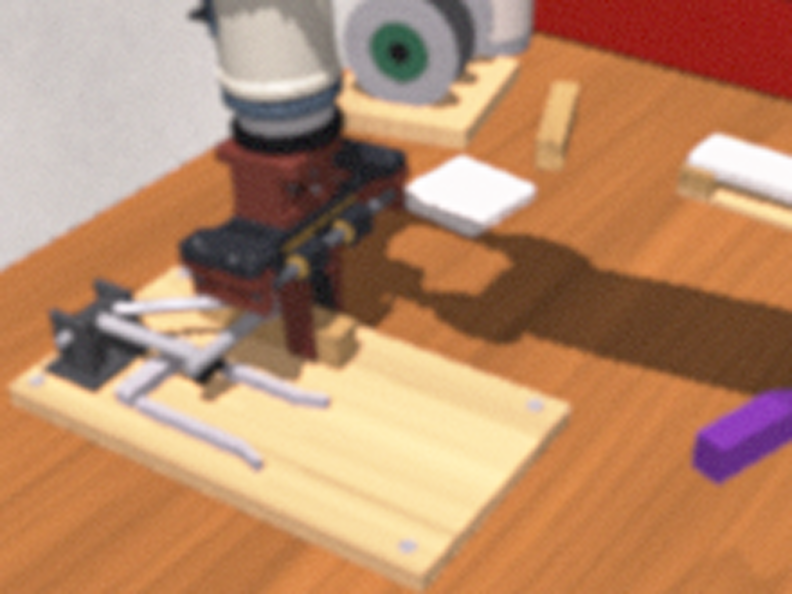

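```bash
python3 -m jog '[[[0.003,0,0,0],[0,0,0,0]]]'; python3 -m jog '[[[0,0,0,0],[0,0,0,0],[0,0,0,0]]]' 0.04; python3 -m jog '[[[0,0,-0.02,0],[0,0,-0.025,0],[0,0,-0.025,0],[0,0,-0.02,0],[0,0,0,0]]]'; python3 - <<'E'
from h import *
go(*b2w(-.0105,-.085),.105,BY)
p,d=snapshot("side");crop("side",p,(200,100,420,265),3.6,"pics/w4s.png")
E
```

```text
t: 6.1
eef_pos: [0.6507, 0.0478, 0.1035]
tcp_rot: [-0.0, 0.999, 0.025, -0.032]
force: [5.3, 0.3, -4.9]
finger_gap: 0.0241
t: 6.4
eef_pos: [0.6503, 0.0476, 0.1041]
tcp_rot: [-0.0, 0.999, 0.025, -0.031]
force: [-0.0, 0.2, -0.2]
finger_gap: 0.0391
t: 6.9
eef_pos: [0.6551, 0.0476, 0.1957]
tcp_rot: [-0.0, 0.999, 0.025, -0.033]
force: [-0.0, -0.1, 0.1]
finger_gap: 0.0398
t 6.9 pos [0.6551 0.0476 0.1957] phi 0.050 gap 0.0398 F [-0.  -0.1  0.1]
turn -0.003  then shift x -0.0028 y -0.0016 z 0.0907
```

View pics/w4s.png

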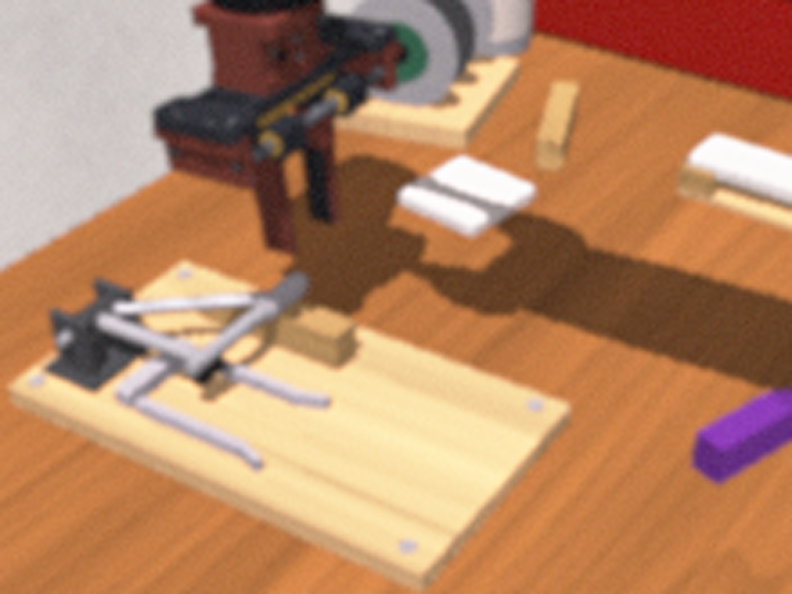

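The clamp is open with the wedge tail sticking out at crop (330,335), and the fingers are clear. The tool picked up about 0.06 rad of pitch from the push, so the helper now uses the full rotation and aims the grasp point.

```bash
cat >> h.py <<'E'
from scipy.spatial.transform import Rotation as Ro
def go(x,y,z,ph):
    """grasp-point target (world), tool yaw ph: turn first, then shift in tool axes"""
    st=read_state();w,a,b,c=st["tcp_rot"];R=Ro.from_quat([a,b,c,w])
    M=R.as_matrix();f=np.arctan2(M[1,0],M[0,0])
    t=f-ph;t=(t+np.pi/2)%np.pi-np.pi/2
    g=st["eef_pos"]+M[:,2]*.061
    M2=(R*Ro.from_rotvec([0,0,t])).as_matrix()
    print("t %.2f"%st["t"],"grasp pt",g.round(4),"board",w2b(g).round(4),"phi %.3f"%f,"toolz",M[:2,2].round(3),"gap %.4f"%st["finger_gap"],"F",st["force"].round(1))
    print("turn %.3f then shift"%t,(M2.T@(np.array([x,y,z])-g)).round(4))
E
python3 -c "
from h import *
go(.4733,-.363,.12,-.05)"
```

```text
t 6.95 grasp pt [0.6506 0.0475 0.133 ] board [-0.0122 -0.0865] phi 0.050 toolz [-0.068 -0.002] gap 0.0400 F [0.2 0.5 0.5]
turn 0.100 then shift [-0.1552  0.4187  0.0256]
```

```bash
python3 -m jog '[[[0,0,0,0.1],[-0.013,0.035,0,0],[-0.013,0.035,0,0],[-0.013,0.035,0,0],[-0.013,0.035,0,0],[-0.013,0.035,0,0],[-0.013,0.035,0,0],[-0.013,0.035,0,0],[-0.013,0.035,0,0],[-0.013,0.035,0.0,0],[-0.013,0.035,0,0],[-0.013,0.03,0,0],[0,0,0,0],[0,0,0,0]]]' 0.074; python3 - <<'E'
from h import *
go(.4733,-.363,.07,-.05)
p,d=snapshot("top");crop("top",p,(250,85,350,245),3.7,"pics/t5.png");np.savez("t5.npz",p=p,d=d)
p,d=snapshot("side");crop("side",p,(340,80,500,200),5,"pics/s5.png")
E
```

```text
t: 8.35
eef_pos: [0.4783, -0.3344, 0.1778]
tcp_rot: [-0.004, 0.998, -0.025, -0.05]
force: [0.3, -0.8, -0.9]
finger_gap: 0.0741
t 8.35 grasp pt [ 0.4722 -0.3338  0.1171] board [-0.2105 -0.4578] phi -0.050 toolz [-0.099  0.011] gap 0.0741 F [ 0.3 -0.8 -0.9]
turn -0.000 then shift [0.0072 0.0294 0.0465]
```

View pics/t5.png

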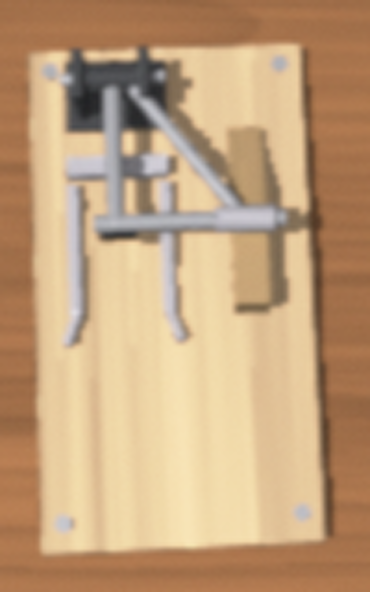

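View pics/s5.png

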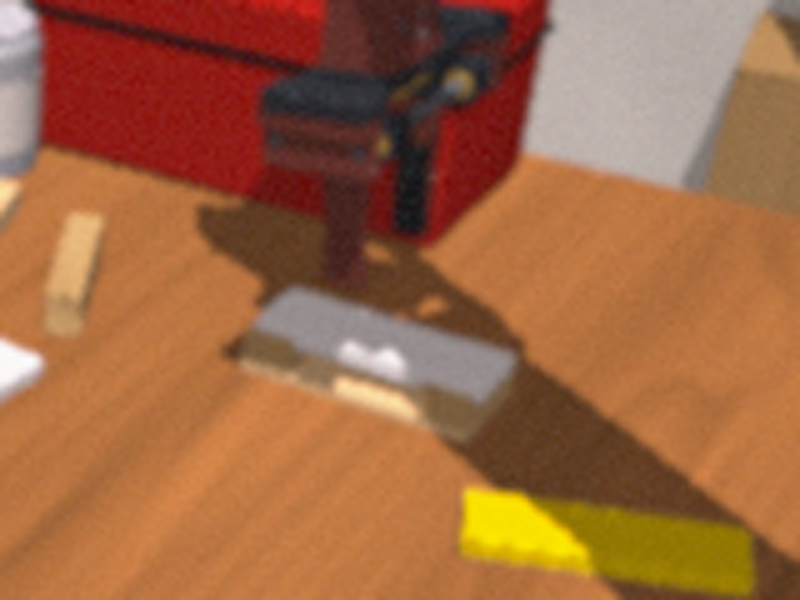

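```bash
python3 - <<'E'
from h import *
mk=lambda c:np.array(c,float)/3.7+np.array((250,85))-.375
print("tail",w2b(onz("top",mk([(234,306),(269,304)]),.048)),"nose",w2b(onz("top",mk([(230,128),(264,128)]),.023)))
print("roller",w2b(onz("top",mk([(217,219),(283,216)]),.042+.02)))
E
python3 -m jog '[[[0,0,0,0],[0,0,0,0],[0,0,0,0],[0,0,0,0],[0,0,0,0],[0,0,0,0]]]'; python3 -c "
from h import *
go(.4733,-.363,.07,-.05)"
```

```text
tail [[-0.04378025 -0.07374193]
 [-0.04336589 -0.09701168]] nose [[ 0.08743384 -0.07659387]
 [ 0.08657871 -0.10013395]]
roller [[ 0.01206669 -0.06494158]
 [ 0.01242929 -0.10851664]]
t: 9.05
eef_pos: [0.4811, -0.3298, 0.1778]
tcp_rot: [-0.004, 0.999, -0.021, -0.049]
force: [-0.1, -0.1, 0.1]
finger_gap: 0.0739
t 9.05 grasp pt [ 0.4751 -0.3292  0.1171] board [-0.2074 -0.4533] phi -0.042 toolz [-0.099  0.01 ] gap 0.0739 F [-0.1 -0.1  0.1]
turn 0.008 then shift [0.0046 0.0341 0.0467]
```

```bash
python3 -m jog '[[[0.002,0.02,0.01,0.008],[0.001,0.013,0.01,0],[0,0,0,0],[0,0,0,0]]]'; python3 -c "
from h import *
go(.4733,-.363,.042,-.05)"
```

```text
t: 9.45
eef_pos: [0.4809, -0.3635, 0.1572]
tcp_rot: [-0.004, 0.998, -0.025, -0.049]
force: [-0.0, -0.2, -0.3]
finger_gap: 0.0742
t 9.45 grasp pt [ 0.4749 -0.3628  0.0965] board [-0.2094 -0.4869] phi -0.050 toolz [-0.098  0.01 ] gap 0.0742 F [-0.  -0.2 -0.3]
turn 0.000 then shift [0.0037 0.0005 0.0544]
```

```bash
python3 -m jog '[[[0.002,0,0.015,0],[0.002,0,0.015,0],[0,0,0.012,0],[0,0,0.008,0],[0,0,0,0]]]'; python3 - <<'E'
from h import *
go(.4733,-.363,.042,-.05)
p,d=snapshot("side");crop("side",p,(340,80,500,200),5,"pics/s6.png")
E
```

```text
t: 9.95
eef_pos: [0.4797, -0.3613, 0.1019]
tcp_rot: [-0.005, 0.998, -0.024, -0.05]
force: [-1.4, -0.1, -0.3]
finger_gap: 0.0739
t 9.95 grasp pt [ 0.4737 -0.3606  0.0412] board [-0.2105 -0.4846] phi -0.049 toolz [-0.099  0.012] gap 0.0739 F [-1.4 -0.1 -0.3]
turn 0.001 then shift [-0.0003  0.0024 -0.0008]
```

View pics/s6.png

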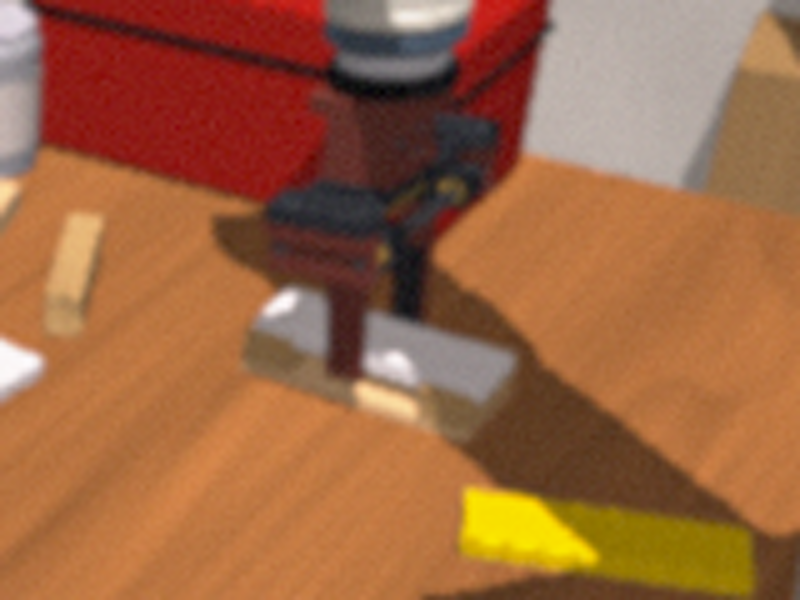

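The fingers straddle the open middle of the strip, crop (347,360). I close and lift.

```bash
python3 -m jog '[[[0,0.002,0,0],[0,0,0,0],[0,0,0,0],[0,0,0,0],[0,0,0,0]]]' 0.03; python3 -c "
from h import *
go(.4733,-.363,.042,-.05)"; python3 -m jog '[[[0,0,-0.008,0],[0,0,-0.015,0],[0,0,-0.02,0],[0,0,-0.02,0],[0,0,-0.01,0],[0,0,0,0]]]';  python3 - <<'E'
from h import *
go(*b2w(-.13,0),.11,BY)
p,d=snapshot("side");crop("side",p,(340,80,500,200),5,"pics/s7.png")
E
```

```text
t: 10.5
eef_pos: [0.4805, -0.3642, 0.1044]
tcp_rot: [-0.004, 0.999, -0.025, -0.048]
force: [-0.3, -1.1, -2.4]
finger_gap: 0.0497
t 10.50 grasp pt [ 0.4746 -0.3636  0.0437] board [-0.2097 -0.4876] phi -0.049 toolz [-0.096  0.01 ] gap 0.0497 F [-0.3 -1.1 -2.4]
turn 0.001 then shift [-0.0012 -0.0005  0.0018]
t: 11.1
eef_pos: [0.4881, -0.3647, 0.1836]
tcp_rot: [-0.003, 0.999, -0.024, -0.048]
force: [-0.9, 0.1, -2.0]
finger_gap: 0.0498
t 11.10 grasp pt [ 0.4823 -0.3641  0.1229] board [-0.2021 -0.4886] phi -0.049 toolz [-0.095  0.009] gap 0.0498 F [-0.9  0.1 -2. ]
turn -0.102 then shift [ 0.0732 -0.4885  0.013 ]
```

View pics/s7.png

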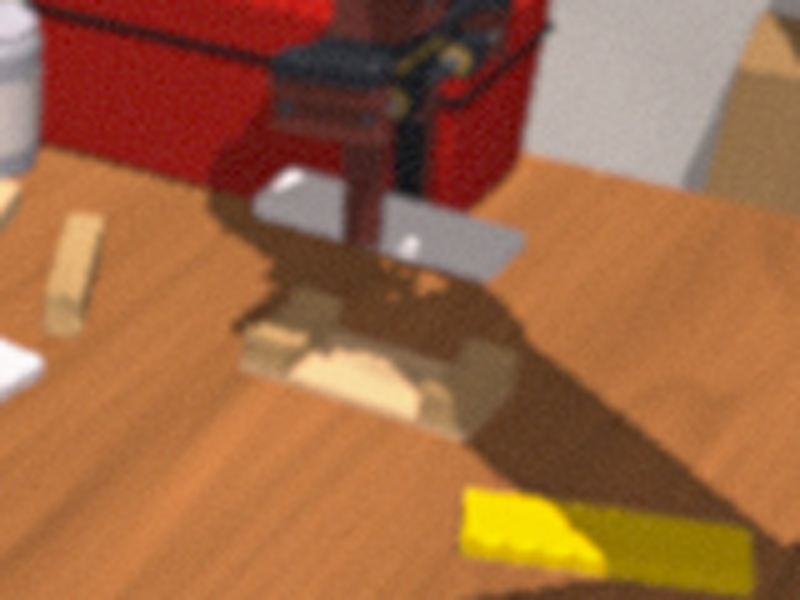

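The strip is held at its middle and clear of the cradle. I carry it over.

```bash
python3 -m jog '[[[0.004,-0.015,0,-0.05],[0.005,-0.025,0,-0.05],[0.005,-0.035,0,0],[0.006,-0.035,0,0],[0.006,-0.035,0,0],[0.006,-0.035,0,0],[0.006,-0.035,0,0],[0.006,-0.035,0,0],[0.006,-0.035,0,0],[0.006,-0.035,0,0],[0.006,-0.035,0,0],[0.005,-0.03,0,0],[0.005,-0.025,0,0],[0.003,-0.015,0,0],[0,0,0,0],[0,0,0,0]]]';  python3 - <<'E'
from h import *
go(*b2w(-.13,0),.07,BY)
E
```

```text
t: 12.75
eef_pos: [0.5268, 0.0962, 0.1639]
tcp_rot: [-0.013, 0.997, 0.048, -0.063]
force: [0.2, 0.6, -2.9]
finger_gap: 0.0499
t 12.75 grasp pt [0.5192 0.0975 0.1034] board [-0.1408 -0.0296] phi 0.099 toolz [-0.126  0.021] gap 0.0499 F [ 0.2  0.6 -2.9]
turn 0.046 then shift [ 0.0149 -0.0287  0.0326]
```

```bash
python3 -m jog '[[[0.004,-0.008,0.003,0.023],[0.004,-0.008,0.003,0.023],[0.003,-0.006,0.003,0],[0.002,-0.004,0.003,0],[0,0,0,0],[0,0,0,0]]]';  python3 - <<'E'
from h import *
go(*b2w(-.13,0),.0445,BY)
p,d=snapshot("top");crop("top",p,(230,85,370,265),3.3,"pics/t8.png")
p,d=snapshot("side");crop("side",p,(200,100,420,265),3.6,"pics/s8.png")
E
```

```text
t: 13.35
eef_pos: [0.5353, 0.1204, 0.1484]
tcp_rot: [-0.011, 0.998, 0.025, -0.065]
force: [-0.3, 0.4, -2.0]
finger_gap: 0.0496
t 13.35 grasp pt [0.5274 0.1215 0.0879] board [-0.1313 -0.006 ] phi 0.051 toolz [-0.13   0.019] gap 0.0496 F [-0.3  0.4 -2. ]
turn -0.002 then shift [ 0.0069 -0.0049  0.043 ]
```

View pics/t8.png

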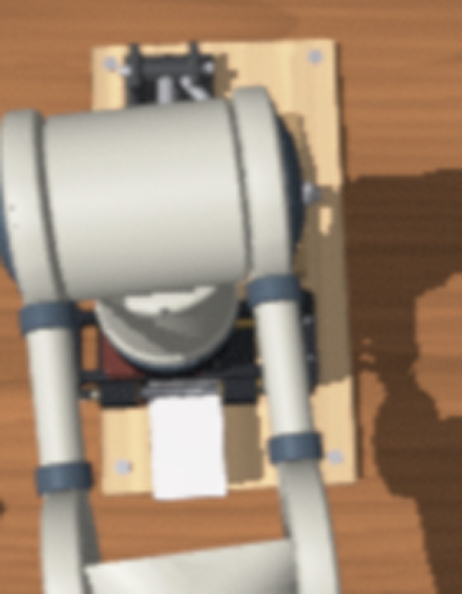

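View pics/s8.png

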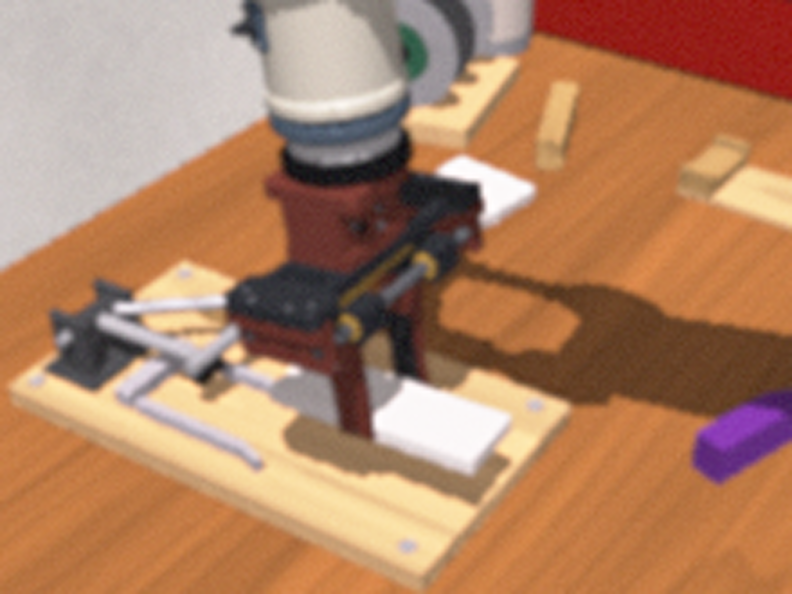

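```bash
python3 -m jog '[[[0,-0.005,0.01,0],[0,0,0.01,0],[0,0,0.01,0],[0,0,0.003,0],[0,0,0,0]]]';  python3 - <<'E'
from h import *
go(*b2w(-.137,0),.044,BY)
E
```

```text
t: 13.95
eef_pos: [0.5299, 0.126, 0.1125]
tcp_rot: [-0.011, 0.998, 0.024, -0.065]
force: [0.4, 0.4, -1.6]
finger_gap: 0.0499
t 13.95 grasp pt [0.522  0.1272 0.0521] board [-1.364e-01 -1.000e-04] phi 0.051 toolz [-0.13   0.019] gap 0.0499 F [ 0.4  0.4 -1.6]
turn -0.002 then shift [0.0005 0.0001 0.0081]
```

```bash
python3 -m jog '[[[0,0,0.004,0],[0,0,0.003,0],[0,0,0,0]]]';  python3 - <<'E'
from h import *
go(*b2w(-.137,0),.042,BY)
E
```

```text
t: 14.25
eef_pos: [0.529, 0.1261, 0.1051]
tcp_rot: [-0.011, 0.998, 0.024, -0.065]
force: [0.7, 0.4, -1.9]
finger_gap: 0.0499
t 14.25 grasp pt [0.5211 0.1273 0.0447] board [-0.1373  0.    ] phi 0.050 toolz [-0.13   0.019] gap 0.0499 F [ 0.7  0.4 -1.9]
turn -0.003 then shift [0.0007 0.0001 0.0026]
```

```bash
python3 -m jog '[[[0,0,0.002,0],[0,0,0,0]]]';python3 -m jog '[[[0,0,0.0015,0],[0,0,0,0]]]'; python3 -m jog '[[[0,0,0.001,0],[0,0,0,0]]]'; python3 - <<'E'
from h import *
go(*b2w(-.137,0),.042,BY)
E
```

```text
t: 14.45
eef_pos: [0.5291, 0.1262, 0.1037]
tcp_rot: [-0.011, 0.998, 0.024, -0.064]
force: [-1.2, 0.0, -0.3]
finger_gap: 0.0497
t: 14.65
eef_pos: [0.5291, 0.1262, 0.103]
tcp_rot: [-0.011, 0.998, 0.024, -0.064]
force: [-2.0, -0.4, 0.9]
finger_gap: 0.0498
t: 14.85
eef_pos: [0.5292, 0.1264, 0.1027]
tcp_rot: [-0.011, 0.998, 0.024, -0.063]
force: [-0.7, 0.2, 1.0]
finger_gap: 0.0496
t 14.85 grasp pt [0.5215 0.1276 0.0422] board [-0.1369  0.0003] phi 0.051 toolz [-0.127  0.02 ] gap 0.0496 F [-0.7  0.2  1. ]
turn -0.002 then shift [-0.0001  0.0003  0.0002]
```

```bash
python3 -m jog '[[[0,0,0.002,0],[0,0,0.001,0]]]'; python3 -m jog '[[[0,0,0,0],[0,0,0,0],[0,0,0,0],[0,0,0,0]]]' 0.064; python3 - <<'E'
from h import *
go(*b2w(-.2,0),.06,BY)
p,d=snapshot("side");crop("side",p,(200,100,420,265),3.6,"pics/s9.png")
E
```

```text
t: 15.05
eef_pos: [0.5294, 0.1265, 0.1022]
tcp_rot: [-0.011, 0.998, 0.025, -0.062]
force: [-2.6, -1.1, 4.4]
finger_gap: 0.0498
t: 15.45
eef_pos: [0.5297, 0.1265, 0.1021]
tcp_rot: [-0.011, 0.998, 0.025, -0.062]
force: [-0.7, -0.3, 0.0]
finger_gap: 0.0636
t 15.45 grasp pt [0.5221 0.1277 0.0415] board [-0.1362  0.0005] phi 0.051 toolz [-0.124  0.02 ] gap 0.0636 F [-0.7 -0.3  0. ]
turn -0.002 then shift [-0.0656  0.0002 -0.0105]
```

View pics/s9.png

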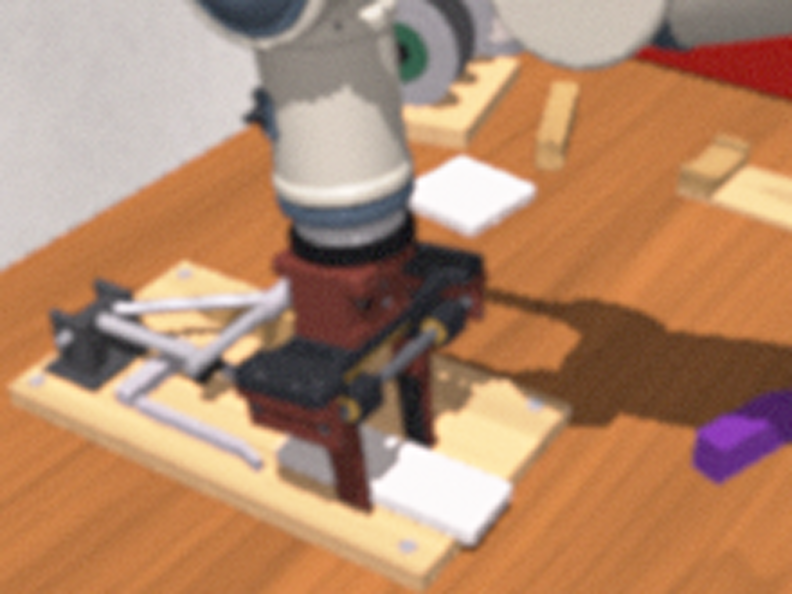

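The strip lies flat with the fingers clear of it. I move back to its near end.

```bash
python3 -m jog '[[[-0.015,0,0.001,0],[-0.015,0,0.001,0],[-0.015,0,0.001,0],[-0.012,0,0.001,0],[0,0,0,0],[0,0,0,0]]]';  python3 - <<'E'
from h import *
go(*b2w(-.2,0),.0415,BY)
p,d=snapshot("side");crop("side",p,(200,100,420,265),3.6,"pics/s10.png")
p,d=snapshot("top");crop("top",p,(230,85,370,265),3.3,"pics/t10.png")
E
```

```text
t: 16.1
eef_pos: [0.4711, 0.1235, 0.1041]
tcp_rot: [-0.011, 0.998, 0.024, -0.062]
force: [0.6, -0.7, 0.3]
finger_gap: 0.0643
t 16.10 grasp pt [0.4635 0.1247 0.0436] board [-0.195   0.0005] phi 0.051 toolz [-0.125  0.02 ] gap 0.0643 F [ 0.6 -0.7  0.3]
turn -0.002 then shift [-0.0047  0.0006  0.0027]
```

View pics/s10.png

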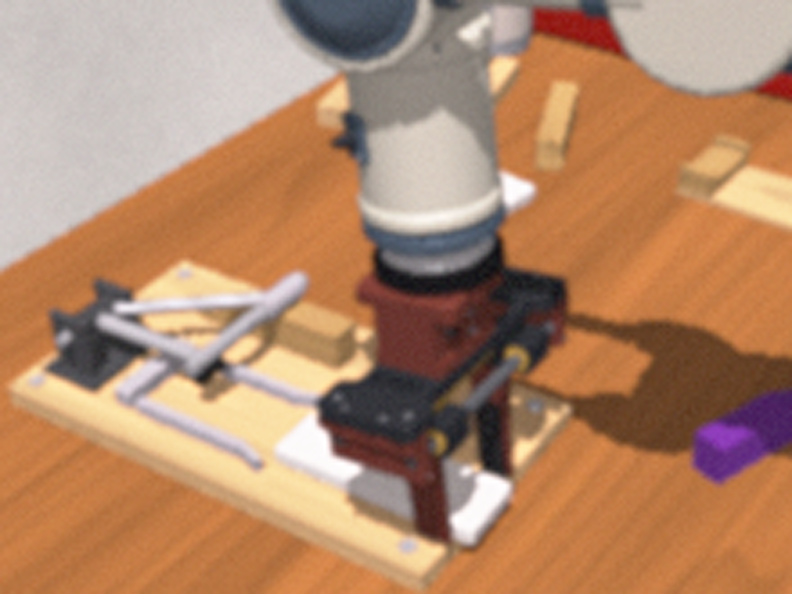

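View pics/t10.png

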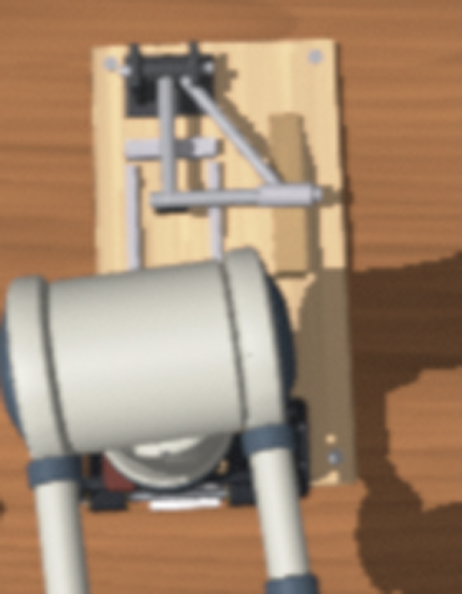

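```bash
python3 -m jog '[[[-0.006,0.0005,0.001,0],[0,0,0.001,0],[0,0,0,0]]]'; python3 -m jog '[[[0,0,0,0],[0,0,0,0],[0,0,0,0],[0,0,0,0]]]' 0.03;  python3 - <<'E'
from h import *
go(*b2w(-.081,0),.042,BY)
E
```

```text
t: 16.5
eef_pos: [0.4655, 0.1226, 0.1025]
tcp_rot: [-0.011, 0.998, 0.024, -0.062]
force: [0.5, -0.3, -0.1]
finger_gap: 0.0641
t: 16.9
eef_pos: [0.4656, 0.1226, 0.1023]
tcp_rot: [-0.011, 0.998, 0.024, -0.063]
force: [-0.3, 0.3, 0.3]
finger_gap: 0.0499
t 16.90 grasp pt [0.458  0.1238 0.0418] board [-2.005e-01 -1.000e-04] phi 0.050 toolz [-0.125  0.02 ] gap 0.0499 F [-0.3  0.3  0.3]
turn -0.003 then shift [ 0.1186 -0.0005 -0.015 ]
```

```bash
python3 -m jog '[[[0.01,0,-0.001,0],[0.012,0,-0.0015,0],[0.012,0,-0.0015,0],[0.01,0,-0.0015,0],[0,0,0,0]]]';  python3 - <<'E'
from h import *
go(*b2w(-.081,0),.042,BY)
E
```

```text
t: 17.4
eef_pos: [0.5126, 0.1249, 0.1023]
tcp_rot: [-0.011, 0.998, 0.024, -0.063]
force: [-0.0, 0.5, 1.8]
finger_gap: 0.0497
t 17.40 grasp pt [0.5049 0.1261 0.0418] board [-0.1535 -0.0003] phi 0.050 toolz [-0.127  0.02 ] gap 0.0497 F [-0.   0.5  1.8]
turn -0.003 then shift [ 0.0719 -0.0005 -0.0093]
```

```bash
python3 -m jog '[[[0.01,0,-0.001,-0.002],[0.012,0,-0.0015,0],[0.012,0,-0.0015,0],[0.01,0,-0.0015,0],[0,0,0,0]]]';  python3 - <<'E'
from h import *
go(*b2w(-.081,0),.042,BY)
p,d=snapshot("side");crop("side",p,(200,100,420,265),3.6,"pics/s11.png")
E
```

```text
t: 17.9
eef_pos: [0.5592, 0.1272, 0.1024]
tcp_rot: [-0.011, 0.998, 0.026, -0.064]
force: [1.3, -0.0, 2.2]
finger_gap: 0.0497
t 17.90 grasp pt [0.5514 0.1284 0.0419] board [-0.107  -0.0004] phi 0.053 toolz [-0.128  0.019] gap 0.0497 F [ 1.3 -0.   2.2]
turn 0.000 then shift [ 0.0257 -0.0005 -0.0034]
```

View pics/s11.png

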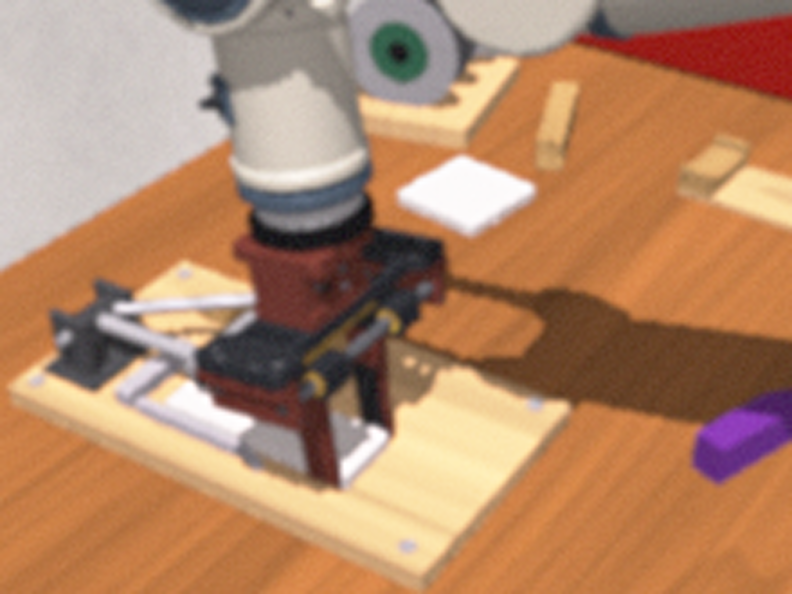

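The strip is in the lane between the rails, with no sideways force. About 25 mm remain.

```bash
python3 -m jog '[[[0.009,0,-0.001,0],[0.008,0,-0.001,0],[0.003,0,-0.0005,0],[0,0,0,0]]]';  python3 - <<'E'
from h import *
go(*b2w(-.081,0),.042,BY)
E
```

```text
t: 18.35
eef_pos: [0.5793, 0.1284, 0.1023]
tcp_rot: [-0.011, 0.997, 0.026, -0.065]
force: [-1.4, -0.2, 2.2]
finger_gap: 0.0493
t 18.35 grasp pt [0.5714 0.1295 0.0419] board [-0.087  -0.0004] phi 0.054 toolz [-0.13   0.019] gap 0.0493 F [-1.4 -0.2  2.2]
turn 0.001 then shift [ 0.0059 -0.0004 -0.0009]
```

```bash
python3 -m jog '[[[0.003,0,-0.0005,0]]]';python3 -m jog '[[[0.003,0,-0.0005,0]]]';python3 -m jog '[[[0.002,0,0,0]]]';  python3 - <<'E'
from h import *
go(*b2w(-.081,0),.042,BY)
E
```

```text
t: 18.45
eef_pos: [0.5822, 0.1285, 0.1023]
tcp_rot: [-0.011, 0.997, 0.026, -0.065]
force: [-1.8, -0.8, 0.5]
finger_gap: 0.0493
t: 18.55
eef_pos: [0.5839, 0.1286, 0.1022]
tcp_rot: [-0.011, 0.997, 0.026, -0.068]
force: [-15.6, -1.3, 6.5]
finger_gap: 0.0499
t: 18.65
eef_pos: [0.5843, 0.1287, 0.1022]
tcp_rot: [-0.011, 0.997, 0.026, -0.071]
force: [-11.5, -1.9, 9.1]
finger_gap: 0.05
t 18.65 grasp pt [0.5757 0.1298 0.0418] board [-0.0827 -0.0003] phi 0.054 toolz [-0.141  0.018] gap 0.0500 F [-11.5  -1.9   9.1]
turn 0.001 then shift [ 0.0016 -0.0003 -0.0004]
```

Contact comes at the expected place, about -83 mm. I hold, release and lift to look.

```bash
python3 -m jog '[[[0,0,0,0],[0,0,0,0],[0,0,0,0]]]';python3 -m jog '[[[0,0,0,0],[0,0,0,0],[0,0,0,0],[0,0,0,0]]]' 0.062; python3 -m jog '[[[-0.003,0,-0.015,0],[-0.005,0,-0.025,0],[-0.005,0,-0.03,0],[-0.005,0,-0.02,0],[0,0,0,0]]]'; python3 - <<'E'
from h import *
go(*b2w(-.025,-.085),.1,BY)
p,d=snapshot("side");crop("side",p,(200,100,420,265),3.6,"pics/s12.png")
p,d=snapshot("top");crop("top",p,(230,85,370,265),3.3,"pics/t12.png")
E
```

```text
t: 18.95
eef_pos: [0.5842, 0.1287, 0.1022]
tcp_rot: [-0.011, 0.997, 0.026, -0.071]
force: [-2.4, -1.3, 2.0]
finger_gap: 0.0497
t: 19.35
eef_pos: [0.5851, 0.1286, 0.1019]
tcp_rot: [-0.011, 0.997, 0.026, -0.069]
force: [-0.0, -0.1, -0.1]
finger_gap: 0.0618
t: 19.85
eef_pos: [0.5794, 0.1258, 0.1999]
tcp_rot: [-0.011, 0.997, 0.026, -0.069]
force: [0.5, 0.5, -0.2]
finger_gap: 0.062
t 19.85 grasp pt [0.5709 0.1269 0.1395] board [-0.0876 -0.0029] phi 0.054 toolz [-0.138  0.018] gap 0.0620 F [ 0.5  0.5 -0.2]
turn 0.001 then shift [0.0674 0.0828 0.0285]
```

View pics/s12.png

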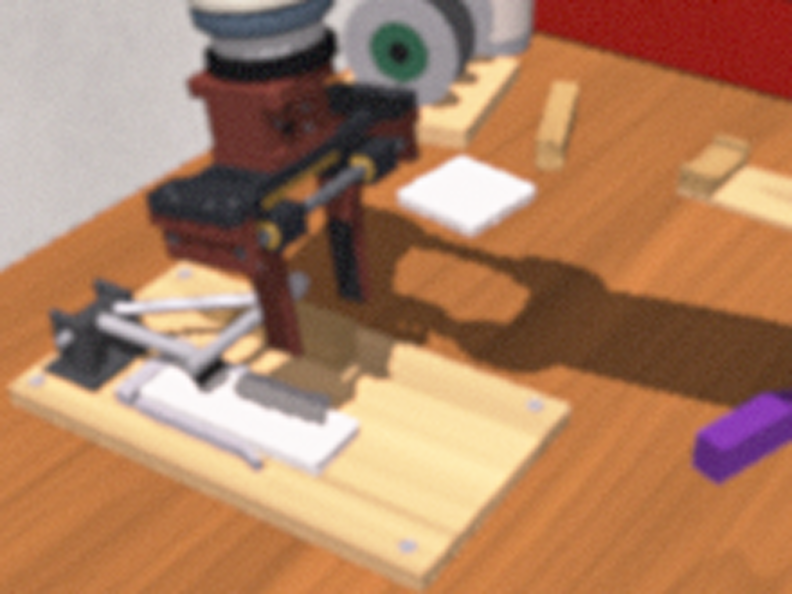

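View pics/t12.png

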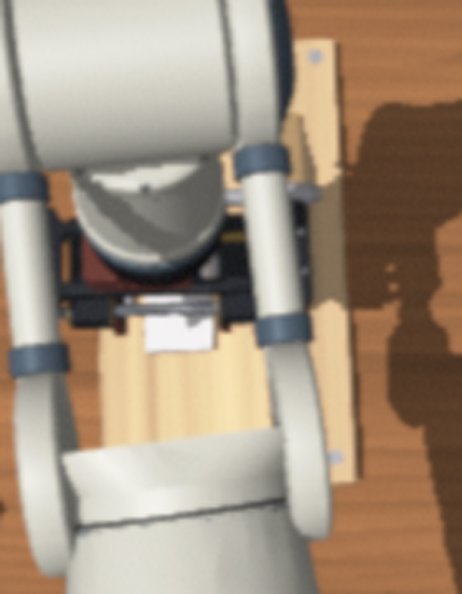

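```bash
python3 - <<'E'
from h import *
mk=lambda c,f,o:np.array(c,float)/f+np.array(o)-.375
print(w2b(onz("top",mk([(147,351),(214,347)],3.3,(230,85)),.030)))
print("side near top corners",w2b(onz("side",mk([(313,460),(358,422)],3.6,(200,100)),.030)))
E
```

```text
[[-0.09564818  0.02421953]
 [-0.0947368  -0.02594754]]
side near top corners [[-0.09474769  0.02359475]
 [-0.09753402 -0.02307264]]
```

The near end measures about -95 mm and y is within ±25 mm, so the strip is home. Now for the wedge tail.

```bash
python3 -m jog '[[[0.008,0.015,0,0],[0.012,0.018,0,0],[0.012,0.018,0,0],[0.01,0.015,0.005,0],[0.01,0.01,0.005,0],[0.005,0.005,0.005,0],[0,0,0,0],[0,0,0,0]]]' 0.042; python3 - <<'E'
from h import *
go(*b2w(-.026,-.0855),.06,BY-.01)
E
```

```text
t: 20.75
eef_pos: [0.6383, 0.0409, 0.1579]
tcp_rot: [-0.01, 0.996, 0.026, -0.079]
force: [0.9, -0.3, 0.2]
finger_gap: 0.0419
t 20.75 grasp pt [0.6286 0.0419 0.0977] board [-0.0345 -0.0909] phi 0.053 toolz [-0.158  0.016] gap 0.0419 F [ 0.9 -0.3  0.2]
turn 0.010 then shift [ 0.0142 -0.0046  0.036 ]
```

```bash
python3 -m jog '[[[0.006,-0.005,0.002,0.01],[0.006,0,0.006,0],[0,0,0.006,0],[0,0,0,0]]]'; python3 - <<'E'
from h import *
go(*b2w(-.026,-.0855),.042,BY-.01)
p,d=snapshot("side");crop("side",p,(200,100,420,265),3.6,"pics/s13.png")
E
```

```text
t: 21.15
eef_pos: [0.6481, 0.0496, 0.142]
tcp_rot: [-0.01, 0.997, 0.022, -0.079]
force: [0.0, -0.2, -0.3]
finger_gap: 0.0424
t 21.15 grasp pt [0.6385 0.0506 0.0818] board [-0.0241 -0.0827] phi 0.046 toolz [-0.157  0.017] gap 0.0424 F [ 0.  -0.2 -0.3]
turn 0.003 then shift [0.0043 0.0037 0.0395]
```

View pics/s13.png

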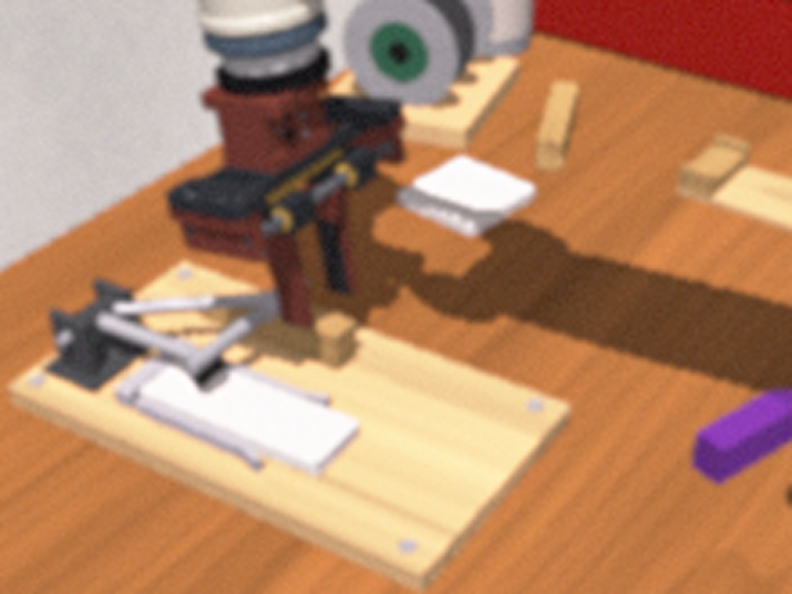

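```bash
python3 -m jog '[[[0.001,0.003,0.008,0],[0.001,0,0.012,0],[0.001,0,0.011,0],[0,0,0.006,0],[0,0,0,0]]]'; python3 - <<'E'
from h import *
go(*b2w(-.026,-.0855),.042,BY-.01)
E
```

```text
t: 21.7
eef_pos: [0.6447, 0.0471, 0.1019]
tcp_rot: [-0.01, 0.997, 0.022, -0.078]
force: [-0.3, -0.1, -0.2]
finger_gap: 0.0421
t 21.70 grasp pt [0.6352 0.0481 0.0417] board [-0.0276 -0.0851] phi 0.045 toolz [-0.157  0.017] gap 0.0421 F [-0.3 -0.1 -0.2]
turn 0.002 then shift [ 0.0015  0.0004 -0.0006]
```

```bash
python3 -m jog '[[[0,0,0,0],[0,0,0,0],[0,0,0,0],[0,0,0,0]]]' 0; python3 -m jog '[[[-0.008,0,0.001,0],[-0.01,0,0.0015,0],[-0.01,0,0.0015,0],[-0.01,0,0.0015,0]]]'; python3 - <<'E'
from h import *
go(*b2w(-.14,-.0855),.042,BY-.01)
E
```

```text
t: 22.1
eef_pos: [0.6446, 0.0467, 0.1018]
tcp_rot: [-0.01, 0.997, 0.022, -0.079]
force: [-0.1, 1.3, -2.3]
finger_gap: 0.0242
t: 22.5
eef_pos: [0.6068, 0.0447, 0.1019]
tcp_rot: [-0.009, 0.997, 0.021, -0.075]
force: [1.5, -0.1, -2.7]
finger_gap: 0.0239
t 22.50 grasp pt [0.5976 0.0456 0.0416] board [-0.0652 -0.0855] phi 0.045 toolz [-0.15   0.015] gap 0.0239 F [ 1.5 -0.1 -2.7]
turn 0.002 then shift [-0.074   0.001   0.0108]
```

```bash
python3 -m jog '[[[-0.012,0,0.0018,0],[-0.012,0,0.0018,0],[-0.012,0,0.0018,0],[-0.012,0,0.0018,0],[-0.012,0,0.0018,0],[-0.01,0,0.0015,0],[0,0,0,0],[0,0,0,0]]]'; python3 - <<'E'
from h import *
go(*b2w(-.14,-.0855),.042,BY-.01)
p,d=snapshot("side");crop("side",p,(200,100,420,265),3.6,"pics/s14.png")
E
```

```text
t: 23.3
eef_pos: [0.529, 0.0422, 0.1046]
tcp_rot: [-0.01, 0.997, 0.022, -0.075]
force: [-0.1, -0.7, -2.1]
finger_gap: 0.0236
t 23.30 grasp pt [0.5199 0.0432 0.0443] board [-0.143  -0.0838] phi 0.045 toolz [-0.149  0.017] gap 0.0236 F [-0.1 -0.7 -2.1]
turn 0.002 then shift [0.0033 0.0017 0.0018]
```

View pics/s14.png

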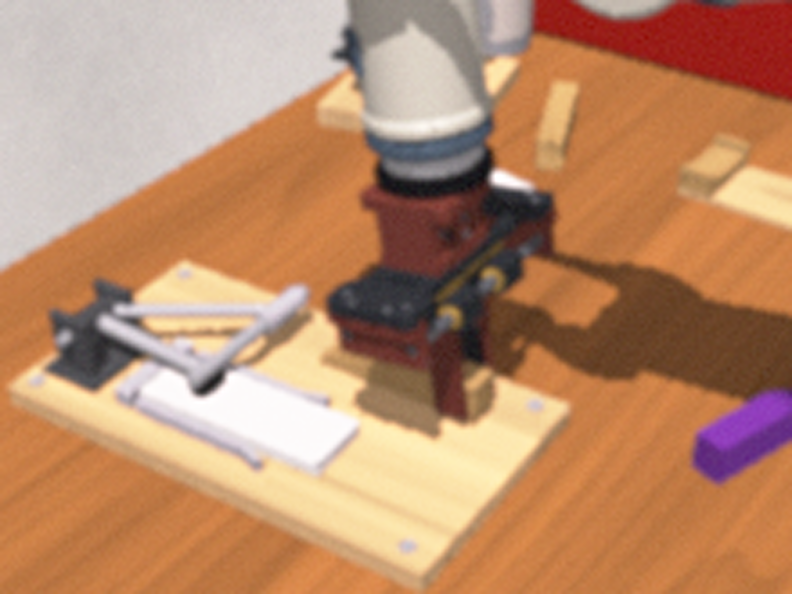

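The clamp is down on the strip, with its pad at crop (205,382). I lift the wedge and take it to its old free spot on the bench.

```bash
python3 -m jog '[[[-0.004,0,-0.015,0],[-0.004,0,-0.02,0],[-0.004,0,-0.02,0],[-0.002,0,-0.01,0],[0,0,0,0]]]'; python3 - <<'E'
from h import *
go(.434,-.187,.1,.03)
E
```

```text
t: 23.85
eef_pos: [0.5259, 0.0404, 0.1767]
tcp_rot: [-0.01, 0.997, 0.022, -0.074]
force: [-0.3, 0.0, -1.3]
finger_gap: 0.0237
t 23.85 grasp pt [0.5169 0.0415 0.1164] board [-0.1461 -0.0854] phi 0.046 toolz [-0.148  0.017] gap 0.0237 F [-0.3  0.  -1.3]
turn 0.016 then shift [-0.0862  0.2265  0.0246]
```

```bash
python3 -m jog '[[[-0.005,0.012,0,0.016],[-0.007,0.018,0,0],[-0.007,0.018,0,0],[-0.007,0.018,0,0],[-0.007,0.018,0,0],[-0.007,0.018,0,0],[-0.007,0.018,0,0],[-0.007,0.018,0,0],[-0.007,0.018,0,0],[-0.007,0.018,0,0],[-0.007,0.018,0,0],[-0.006,0.015,0,0],[-0.003,0.008,0,0],[0,0,0,0],[0,0,0,0]]]'; python3 - <<'E'
from h import *
go(.434,-.187,.06,.03)
p,d=snapshot("side");crop("side",p,(300,100,500,250),4,"pics/s15.png")
E
```

```text
t: 25.35
eef_pos: [0.4351, -0.1921, 0.1713]
tcp_rot: [-0.011, 0.996, 0.007, -0.086]
force: [-0.2, 0.1, -0.3]
finger_gap: 0.024
t 25.35 grasp pt [ 0.4246 -0.1908  0.1112] board [-0.2505 -0.3125] phi 0.016 toolz [-0.171  0.021] gap 0.0240 F [-0.2  0.1 -0.3]
turn -0.014 then shift [ 0.0181 -0.0023  0.0489]
```

View pics/s15.png

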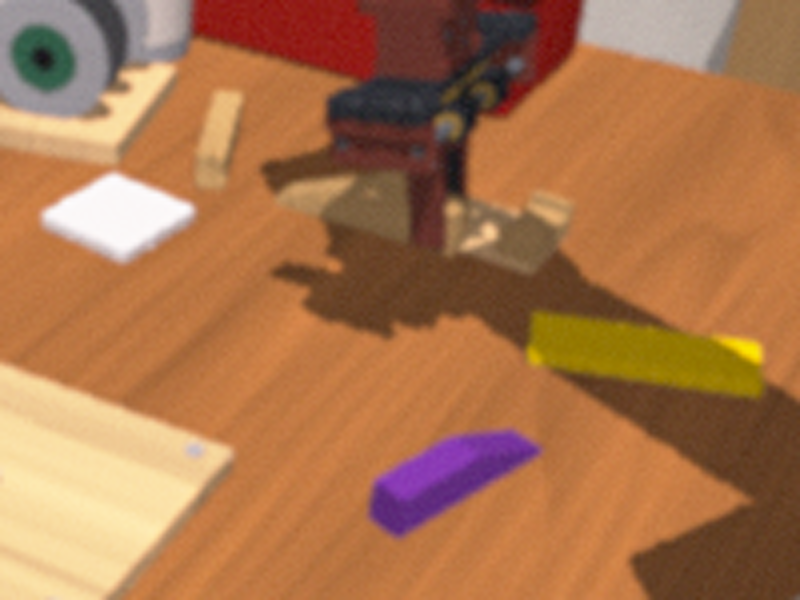

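```bash
python3 -m jog '[[[0.005,-0.002,0.015,0],[0.004,0,0.018,0],[0.004,0,0.018,0],[0.003,0,0.013,0],[0.001,0,0.007,0],[0,0,0,0],[0,0,0,0]]]'; python3 - <<'E'
from h import *
go(.434,-.187,.024,.03)
E
```

```text
t: 26.1
eef_pos: [0.441, -0.1838, 0.0915]
tcp_rot: [-0.012, 0.996, 0.01, -0.087]
force: [0.0, 0.6, -1.9]
finger_gap: 0.024
t 26.10 grasp pt [ 0.4305 -0.1825  0.0314] board [-0.2442 -0.3045] phi 0.022 toolz [-0.173  0.022] gap 0.0240 F [ 0.   0.6 -1.9]
turn -0.008 then shift [0.0046 0.0048 0.0066]
```

```bash
python3 -m jog '[[[0.001,0,0.003,0],[0.0005,0,0.002,0],[0,0,0,0]]]'; python3 -m jog '[[[0,0,0.0015,0],[0,0,0,0]]]'; python3 -m jog '[[[0,0,0.001,0],[0,0,0,0]]]'; python3 - <<'E'
from h import *
go(.434,-.187,.024,.03)
E
```

```text
t: 26.4
eef_pos: [0.4426, -0.1841, 0.0878]
tcp_rot: [-0.011, 0.996, 0.01, -0.085]
force: [-0.4, -0.2, -0.7]
finger_gap: 0.0239
t: 26.6
eef_pos: [0.4427, -0.1843, 0.0869]
tcp_rot: [-0.011, 0.996, 0.01, -0.084]
force: [-0.0, -0.3, -0.8]
finger_gap: 0.024
t: 26.8
eef_pos: [0.4426, -0.1844, 0.0861]
tcp_rot: [-0.011, 0.996, 0.01, -0.084]
force: [0.1, -0.0, -0.2]
finger_gap: 0.0234
t 26.80 grasp pt [ 0.4323 -0.1832  0.026 ] board [-0.2424 -0.3053] phi 0.021 toolz [-0.168  0.02 ] gap 0.0234 F [ 0.1 -0.  -0.2]
turn -0.009 then shift [0.0019 0.0039 0.0016]
```

Contact is near: the wedge weight has come off the wrist. A little more, then release.

```bash
python3 -m jog '[[[0,0,0.0015,0],[0,0,0,0]]]'; python3 -m jog '[[[0,0,0,0],[0,0,0,0],[0,0,0,0],[0,0,0,0]]]' 0.05; python3 -m jog '[[[-0.002,0,-0.01,0],[-0.004,0,-0.025,0],[-0.004,0,-0.03,0],[-0.004,0,-0.03,0],[-0.004,0.02,-0.03,0],[0,0.03,-0.02,0],[-0.02,0.04,0,0],[-0.02,0.04,0,0],[-0.02,0.03,0,0],[0,0,0,0],[0,0,0,0],[0,0,0,0]]]'; python3 - <<'E'
from h import *
s=read_state();print(s["t"],s["eef_pos"],s["force"])
p,d=snapshot("top");cv2.imwrite("pics/t16.png",p[:,:,::-1]);np.savez("t16.npz",p=p,d=d)
crop("top",p,(250,85,350,245),3.7,"pics/t16c.png");crop("top",p,(370,120,510,270),4,"pics/t16w.png")
p,d=snapshot("side");crop("side",p,(200,100,420,265),3.6,"pics/s16.png");crop("side",p,(300,100,500,250),4,"pics/s16w.png")
E
```

```text
t: 27.0
eef_pos: [0.4425, -0.1845, 0.0848]
tcp_rot: [-0.011, 0.996, 0.01, -0.084]
force: [-0.6, 0.2, 0.6]
finger_gap: 0.0238
t: 27.4
eef_pos: [0.4426, -0.1846, 0.0852]
tcp_rot: [-0.01, 0.996, 0.01, -0.084]
force: [-0.6, -0.3, -0.2]
finger_gap: 0.0495
t: 28.6
eef_pos: [0.3911, -0.3536, 0.2527]
tcp_rot: [-0.008, 0.997, 0.011, -0.081]
force: [0.3, 0.1, 0.4]
finger_gap: 0.0503
28.6 [ 0.39113247 -0.3535948   0.25274004] [0.26400762 0.10983189 0.35569945]
```

View pics/t16.png

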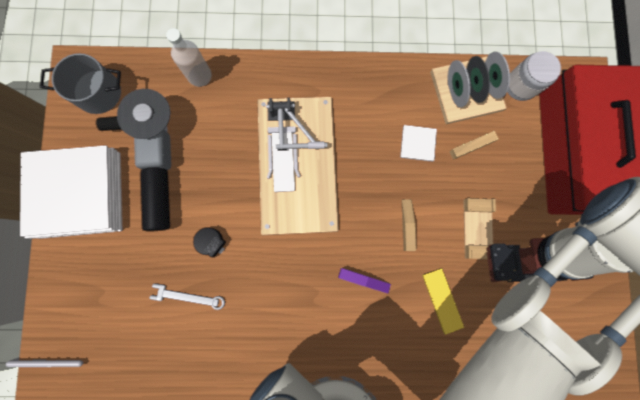

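View pics/t16c.png

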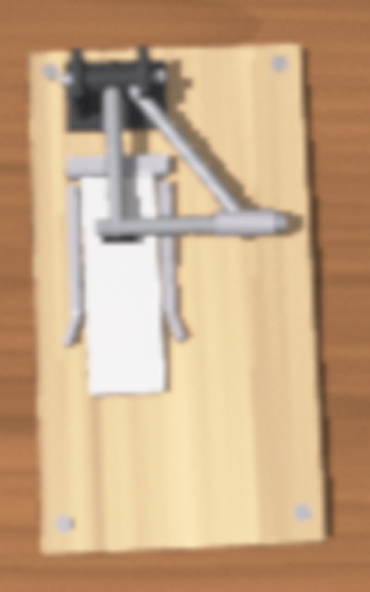

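View pics/s16w.png

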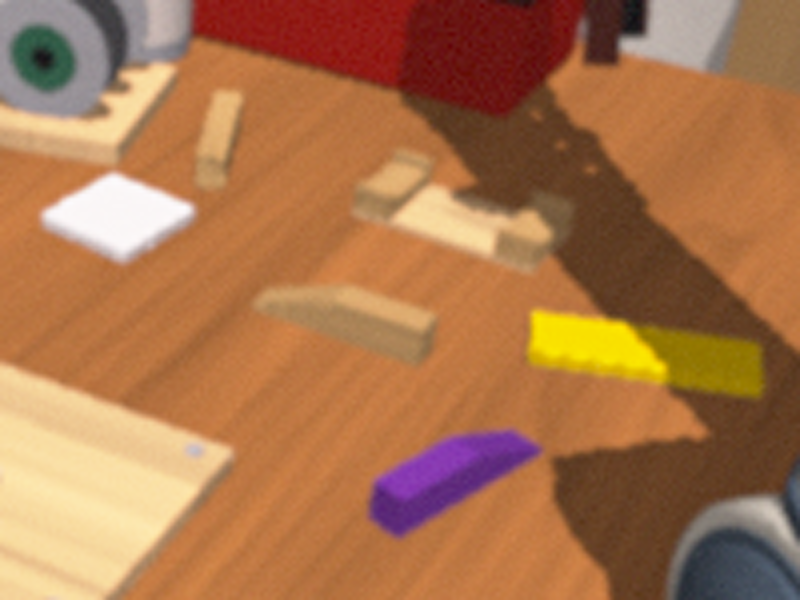

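View pics/s16.png

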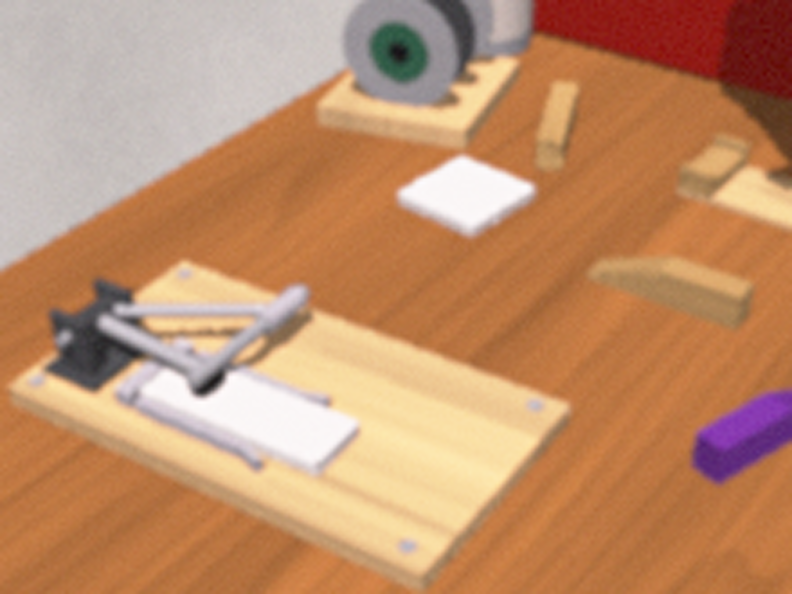

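The top view shows the strip under the clamp with its far end at the stop, crop y about 177. The wedge lies right way up on the bench at (408,225), and the bystanders look unmoved. One numeric check before handing in.

```bash
python3 - <<'E'
from h import *
mk=lambda c,f,o:np.array(c,float)/f+np.array(o)-.375
print("near",w2b(onz("top",mk([(90,394),(165,390)],3.7,(250,85)),.030)),"far",w2b(onz("top",mk([(82,178),(158,175)],3.7,(250,85)),.030)))
t=np.load("t16.npz");W=cloud("top",t["d"]);a=np.load("top0.npz")
print("wedge z",[W[v,408,2].round(4) for v in (225,232,240)],"before",cloud("top",a["d"])[[230,238],411,2])
print("strip z",W[175,286],"pad/bar z roller",W[145,318])
hsv=lambda p:cv2.cvtColor(p,cv2.COLOR_RGB2GRAY).astype(int)
D=abs(hsv(t["p"])-hsv(a["p"]))
for n,b in dict(offcut=(395,120,445,165),batten=(448,128,505,162),grinder=(95,90,175,235),tape=(190,222,230,262),spanner=(145,280,230,312)).items():
    print(n,(D[b[1]:b[3],b[0]:b[2]]>40).sum())
E
```

```text
near [[-0.0959323   0.02477285]
 [-0.09534655 -0.02529708]] far [[ 0.05330646  0.02581341]
 [ 0.05348442 -0.02594823]]
wedge z [np.float64(0.0267), np.float64(0.0305), np.float64(0.032)] before [0.03005745 0.02927695]
strip z [0.60144237 0.12503598 0.03269934] pad/bar z roller [0.67340252 0.04647192 0.0535324 ]
offcut 0
batten 0
grinder 0
tape 0
spanner 0
```

```bash
python3 -c "
from bench import *
print(sign_off())"
```

```text
the job is handed in; nothing more can be done
None
```

The strip is clamped in the lane and the job is handed in at about 28.7 s of the 72 s allowed; sign-off gave no verdict.

**What I did:**
1. I pushed the wedge under the roller and let go, and it held the clamp open.
2. I carried the strip over, laid it flat at the lane mouth and let go.
3. I took the strip again at its near end and slid it home against the stop.
4. I pulled the wedge out so the clamp came down, and laid the wedge on its underside on the bench, near where it started.

**Last checks:**
- **Strip:** its ends measured at board x about -95.6 mm and +53.4 mm, for ideal values of -95 and +55. Its sides were at y about ±25 mm, so it is home, straight and centred within about 1 mm of measuring error.
- **Clamp:** the roller's top measured about 53.5 mm over the bench, where 55 mm would mean the clamp resting on the strip. I did not read the joint angle directly.
- **Wedge:** its level top measured about 31 mm above the bench, so it lies flat and off the board.
- **Bystanders:** the before and after pictures showed no change at any of the five, and the gripper was clear of everything.

**Did not go as planned:**
- The wedge slipped a few millimetres in the grip, so it sat about 10 mm beyond the roller instead of 17 mm; the roller was still on the level top.
- The tool picked up a pitch of up to 0.17 rad during the moves. I allowed for it in the later moves.

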